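# Shut and cam-lock the storage tub

## Task

Press the storage tub's half-open lid down until it snaps shut, then lock it: with the key from the wooden rest, push the slotted lock on the lid in and turn it a quarter turn clockwise until it springs back up. Stand the key back in its rest and leave the jar, the garlic and the cup alone.

Things in the scene. Friction and masses are not known exactly. Their poses are not given: they have to be found in the camera images.
- tub: White open storage tub, fixed to the table, 140 (x) x 190 (y) x 76 mm high. Origin: centre of its underside on the table. Its x axis points from the front (the side with the catch) to the hinge at the back, z up. The wooden lid is hinged along y at x = +70, z = 77 mm.
- lid (a joint): Lid angle, rad: 0 shut, grows as the front edge rises. The lid is a 156 x 200 x 10 mm wooden plate, level when shut, then its upper face is 87 mm above the table. Its hinge is stiff (0.3 N m) and it stays where it is left. Lowered without force it stops at about 0.07 rad on a spring catch in the middle of the front; about 8 N down at the front edge (more farther back) snaps it past the catch to 0, where it stays.
- lid_lip (a point): Point on the lid's upper face at the middle of its front edge, 152 mm from the hinge line. The frame moves with the lid: x toward the hinge, y along the edge, z out of the upper face.
- cam_slot (a point): Centre of the floor of the slot in the steel lock disc. The slot runs along this frame's x axis: 24 mm long, 5.5 mm wide, 7 mm deep, closed at both ends, open upward (z axis). The disc (38 mm across) sits in a dark round collar (62 mm across, 13 mm high) on the lid, centred 98 mm from the hinge line and in the middle of the lid's width. Slot across the lid (along the tub's y): unlocked; along the tub's x: locked. With the lid shut the slot's floor is 92.5 mm above the table.
- cam (a joint): Turn of the lock disc, rad: 0 unlocked (the start), 1.57 locked, growing clockwise seen from above, hard stops at both ends. It turns only while the disc is pushed in.
- cam_press (a joint): How far the disc is pushed in, m: 0 up, 0.006 at the bottom, spring 3 N at the top and 8 N at the bottom. It must be at least 0.004 in to leave its notch and turn; between the ends it is held down; within about 0.1 rad of the locked end it springs back up to 0 when the push is taken off, and is then seated.
- key_handle (a point): Centre of the key's wooden handle, a flat block 36 mm (x) x 16 mm (y) x 44 mm (z), to be gripped across its 16 mm. The key's z axis points up its length, x along the blade's width. It weighs about 90 g. At the start it stands blade down in its rest; the handle's centre is 64 mm above the blade's end, and its lower end sits on a round flange 44 mm across and 5 mm thick, whose underside is 37 mm above the blade's end.
- key_tip (a point): Middle of the blade's lower end. The steel blade is 20 mm wide (key x), 3.5 mm thick (key y), 13 mm long with a rounded lower edge, below a round shank of 10 mm. Turned in the slot the blade has about 0.1 rad of play to either side.
- rest_top (a point): Centre of the hole's mouth in the top of the key's rest, a fixed light wooden block 70 x 70 x 45 mm; the hole is round, 30 mm across and 41 mm deep, and the key's flange lies on the top of the block. The key may stand at any turn.
- jar: Glass jar with a dark lid, 65 mm across, 86 mm high; origin at the centre of its underside. Bystander.
- garlic: Garlic bulb, 56 mm; origin at the centre of its underside. Bystander.
- cup: Ribbed white cup, 66 mm across, 63 mm high; origin at the centre of its underside. Bystander.
Not all that is in view belongs to the job. Leave any blue or yellow look-alike of the part that bears key_handle alone.

How it is judged:
By the outcome, as a careful person would: the job done as asked, in the order asked, and still so for the second after the job is handed in, with the robot touching nothing.
It also fails if it takes over 67 s, if anything falls off the work surface, if the arm or the gripper's body presses on something with over 40 N, if the wrist force passes 120 N, or if a joint passes its speed limit or range.

## Robot

A 6-joint arm with a two-finger parallel gripper is mounted at the origin on the work surface; the furniture and walls round the work are solid. World frame = base frame: x ahead of the robot, y to its left, z up, the work surface at z = 0. Lengths are in mm, angles in rad, forces in N, time in s.
With the tool pointing down it reaches from about 275 to 1000 mm from the base axis. Payload 8.4 kg.
Tool frame: the origin (TCP) lies at the centre of the arm's flange, where the gripper is bolted on; the fingertips stand r.tip_extent ahead of it and the grasp point (between the pads) lies 155 mm ahead of it (r.tip_extent is the distance from the TCP to the fingertips, in mm); z points along the fingers, y is the direction in which the jaws open and shut (so a half turn about z gives the same grasp; the last joint's range is limited). The gripper opens to 85 mm and grips with 20 to 120 N. Pads are 22 mm wide; open, the fingers measure 114 mm over their backs; the gripper's body (76 mm by 85 mm) begins 54 mm behind the grasp point. The pads swing forward as they close: fully open they stand 13 mm farther back than shut.
Start: joints at [-1.238, 0.353, 1.633, -0, 1.155, -0.002], TCP at [205.362, -590.302, 404.681] pointing down, gripper open.
Joint ranges: [-2.63, 2.63], [-0.92, 2.1], [0.06, 2.66], [-1.3, 4.44], [0, 2.69], [-3.02, 3.02]. Speed limits (rad/s): [2.22, 2.22, 2.79, 3.14, 3.14, 3.14].

## Interface

Orientations are given as [roll, pitch, yaw] about the fixed x, y, z axes, in that order (R = Rz(yaw) Ry(pitch) Rx(roll)).
In Python, from rig import sense, grab_frame, job, r gives the robot as it stands. The module is installed in compiled form; this text tells all that it offers.
- The arm moves only by the shell command python3 -m creep 'ROWS' [FORCE]. ROWS is JSON, a list of rows, each a list of 7 numbers: the turn, a rotation vector about the tool's x, y, z in rad, then the shift along the tool's x, y, z in mm, then the closure, from 0 (fully open) to 1 (shut). In form: [[wx, wy, wz, dx, dy, dz, fingers], ...]. A call has 1 to 10 rows; each row shifts and turns the pose as measured when the row begins, along the tool's axes as they then stand; what a row does not reach is not made up. A row lasts 1/12 s, in which the tool goes at most 41.7 mm and 7.16 degrees, less where a joint would pass 70% of its speed; a pose out of reach is approached as far as the arm can. A call with a gripper value outside its range is refused whole. The fingers move at their own pace and stop on an object; FORCE is the grip in N (left out, the last holds). Time passes only in rows, so rows that do not move let the fingers close. It gives the time, the measured TCP pose, the force and the opening at its end, in the units of the state.
- sense(): the state, without advancing time (a new reading comes with each control period).
- grab_frame(name): name is "scene" or "top" or "wrist"; returns a dict with "color" (384x512x3 uint8, red, green, blue), "mtx" (3x3 intrinsics, pixels), "T" (4x4, takes a point from camera to world coordinates). Camera axes: x right, y down, z forward; pixel columns grow to the right and rows downward; lengths in mm; the calibration is good to about 2 mm. The wrist camera is an equidistant fisheye: a pixel r from the principal point sees the ray r / f radians off the axis. A picture is of the moment at which its call begins. There is no depth.
- job.sign_off(): hands the job in, once; it reports no verdict.
The state is a dict: "clock": time; "qpos": joint angles; "qvel": joint speeds; "joint_efforts": joint torques, N m; "eef_pos": TCP position; "tcp_rot": TCP orientation; "contact_force": force on the tool from outside, world axes, zero at the start; "wrist_torque": the same for the moment, N m; "opening": opening from 0.0 (shut) to 1.0 (fully open).
Only numpy, scipy, OpenCV 4.12 (cv2) and the standard library are available. Lean on these libraries where they do the work, as an engineer would, in place of code of your own. Each camera call takes 0.05 s, during which the arm holds its last target.

## Working session

There is one attempt and no reset: what is moved stays moved. The work goes in short steps, Python scripts to look and compute and a shell command to move; the robot and the scene stay as the last step left them, time stands still between calls to the robot, and variables do not carry over. Pictures are saved under pics/ and viewed, and the job is handed in when it is done.

```bash
mkdir -p pics
python3 - <<'E'
from rig import sense, grab_frame, job, r
import cv2
print(sense(), r.tip_extent)
for n in ("scene","top","wrist"):
    f=grab_frame(n); cv2.imwrite(f"pics/{n}0.png",f["color"][:,:,::-1]); print(n,f["mtx"].round(1).tolist(),f["T"].round(3).tolist())
E
```

```text
{'clock': 0.0, 'qpos': array([-1.23839036e+00,  3.53673299e-01,  1.63414739e+00,  4.19808009e-07,
        1.15518115e+00, -2.39851793e-03]), 'qvel': array([-0.00126066,  0.00218736, -0.00123572, -0.00089884, -0.00039332,
       -0.00061844]), 'joint_efforts': array([-4.97267156e-04, -6.05256200e+01, -3.42063046e+01,  1.19025794e-04,
        9.44151543e-03,  4.06134041e-05]), 'eef_pos': array([ 205.28961466, -590.07425976,  403.94012268]), 'tcp_rot': array([-3.14018348e+00, -3.76377549e-06,  3.34804311e-01]), 'contact_force': array([-0.67012116,  0.21126194,  0.19310705]), 'wrist_torque': array([-0.01144326, -0.00779576, -0.00475195]), 'opening': 1.0017556728524104} 173.4
scene [[472.4, 0.0, 257.7], [0.0, 472.4, 187.2], [0.0, 0.0, 1.0]] [[0.985, 0.129, -0.117, 633.99], [0.174, -0.765, 0.62, -790.117], [-0.01, -0.631, -0.776, 1151.378], [0.0, 0.0, 0.0, 1.0]]
top [[395.0, 0.0, 252.1], [0.0, 395.0, 196.9], [0.0, 0.0, 1.0]] [[-0.006, -0.984, 0.179, 287.17], [-1.0, 0.005, -0.004, 30.136], [0.003, -0.179, -0.984, 1127.243], [0.0, 0.0, 0.0, 1.0]]
wrist [[297.3, 0.0, 257.8], [0.0, 297.3, 192.1], [0.0, 0.0, 1.0]] [[0.328, -0.896, -0.299, 282.876], [-0.945, -0.312, -0.102, -563.843], [-0.002, 0.315, -0.949, 372.629], [0.0, 0.0, 0.0, 1.0]]
```

View pics/scene0.png

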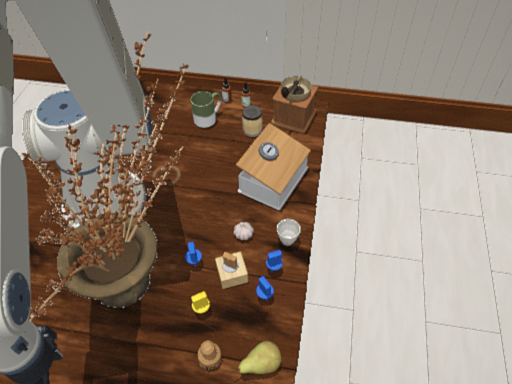

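View pics/top0.png

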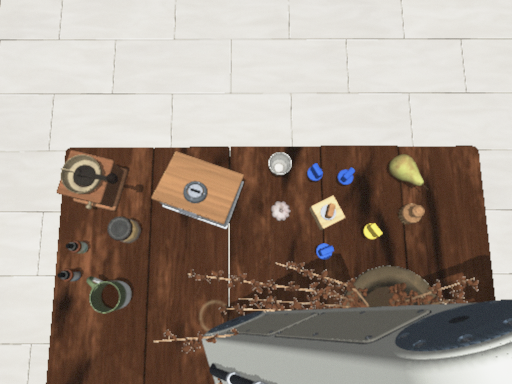

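View pics/wrist0.png

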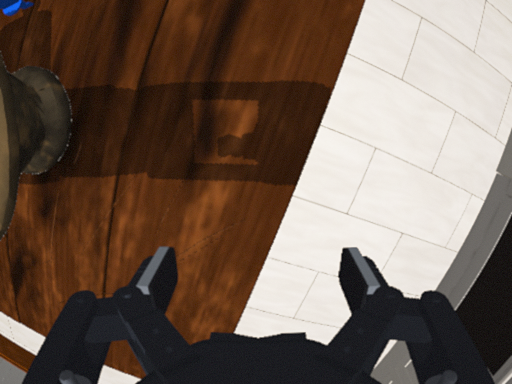

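Run:
```python
import cv2, numpy as np
t=cv2.imread("pics/top0.png"); s=cv2.imread("pics/scene0.png")
a=cv2.resize(t[140:240,140:265],None,fx=4.8,fy=4.8,interpolation=cv2.INTER_CUBIC); cv2.imwrite("pics/a.png",a)
b=cv2.resize(s[110:220,225:325],None,fx=5,fy=5,interpolation=cv2.INTER_CUBIC); cv2.imwrite("pics/b.png",b)
c=np.hstack([cv2.resize(t[180:240,300:360],(400,400),interpolation=cv2.INTER_CUBIC),cv2.resize(s[240:300,200:260],(400,400),interpolation=cv2.INTER_CUBIC)]); cv2.imwrite("pics/c.png",c)
```

```text
(no output)
```

View pics/a.png

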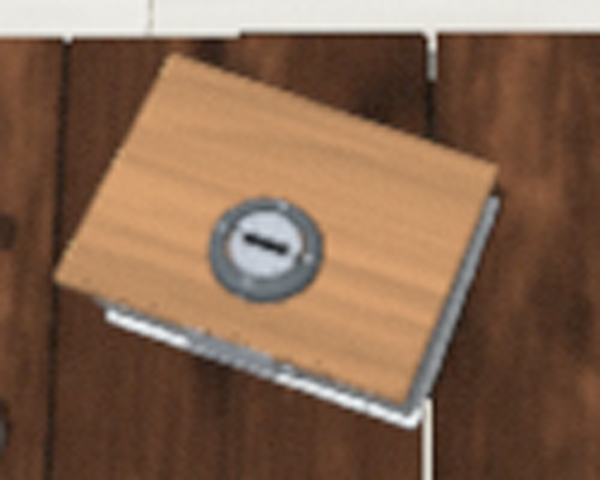

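View pics/b.png

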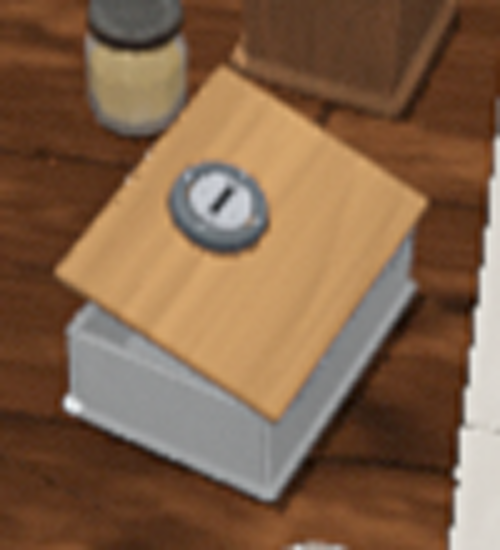

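View pics/c.png

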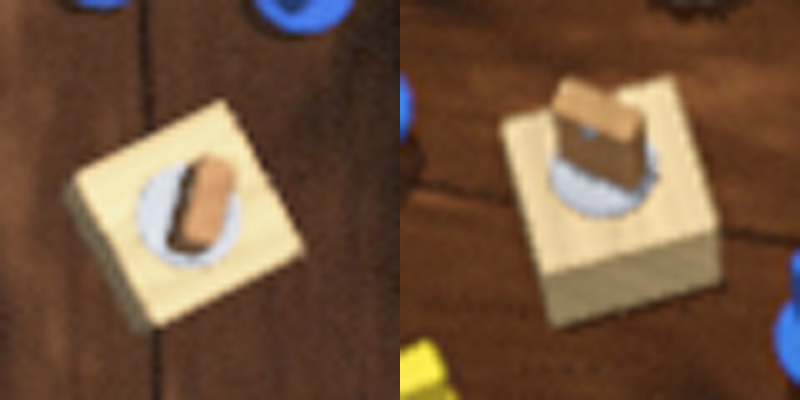

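```bash
cat > h.py <<'E'
import numpy as np
from rig import sense, grab_frame, r
def ray(f,uv):
    K,T=f["mtx"],f["T"]; d=np.linalg.inv(K)@np.array([uv[0],uv[1],1.]); d=T[:3,:3]@d
    return T[:3,3],d/np.linalg.norm(d)
def wray(f,uv):
    K,T=f["mtx"],f["T"]; a=np.array([uv[0]-K[0,2],uv[1]-K[1,2]]); th=np.hypot(*a)/K[0,0]
    u=a/np.hypot(*a) if np.hypot(*a)>0 else a
    d=np.array([u[0]*np.sin(th),u[1]*np.sin(th),np.cos(th)]); return T[:3,3],T[:3,:3]@d
def plane(o,d,z): return o+d*(z-o[2])/d[2]
def tri(rs):
    A=np.zeros((3,3));b=np.zeros(3)
    for o,d in rs:
        P=np.eye(3)-np.outer(d,d);A+=P;b+=P@o
    p=np.linalg.solve(A,b); return p,[np.linalg.norm((np.eye(3)-np.outer(d,d))@(p-o)) for o,d in rs]
E
python3 - <<'E'
from h import *
import cv2
t=grab_frame("top");s=grab_frame("scene")
np.set_printoptions(precision=1,suppress=True)
T=lambda u,v:(u/4.8+140-.4,v/4.8+140-.4); S=lambda u,v:(u/5+225-.4,v/5+110-.4)
C={"HL":(T(172,54),S(428,203)),"HR":(T(497,168),S(280,420)),"FR":(T(408,405),S(55,270)),"FL":(T(55,278),S(222,65)),"slot":(T(266,243),S(222,202)),
}
T2=lambda u,v:(u/6.667+300-.4,v/6.667+180-.4); S2=lambda u,v:((u-400)/6.667+200-.4,v/6.667+240-.4)
C["keytop"]=(T2(212,199),S2(598,107))
C["fl"]=(T2(189,214),S2(604,172))
for k,(a,b) in C.items(): print(k,*tri([ray(t,a),ray(s,b)]))
# rest top corners at z=45
for n,f,pts in(("t",t,[T2(221,99),T2(305,250),T2(153,327),T2(70,180)]),("s",s,[S2(500,122),S2(672,75),S2(720,230),S2(545,275)])):
    P=np.array([plane(*ray(f,p),45) for p in pts]);print(n,P[:,:2].tolist(),P.mean(0))
a=plane(*ray(t,T2(226,160)),86)-plane(*ray(t,T2(198,240)),86);print("key top dir",a,np.arctan2(a[1],a[0]))
a=plane(*ray(s,S2(568,95)),86)-plane(*ray(s,S2(632,125)),86);print("key s dir",a,np.arctan2(a[1],a[0]))
# tub base
for p in [S(70,405),S(272,500),S(415,287)]: print("base",plane(*ray(s,p),0))
E
```

```text
HL [607.4 235.6  83.3] [np.float64(0.5782367244031403), np.float64(0.5782367244032018)]
HR [540.6  50.4  82.6] [np.float64(1.4914003141761623), np.float64(1.4914003141763834)]
FR [400.7  96.5 135.3] [np.float64(1.9204165532225184), np.float64(1.920416553222497)]
FL [469.  284.8 133. ] [np.float64(1.017469373198329), np.float64(1.0174693731985576)]
slot [487.7 173.2 128.4] [np.float64(0.3152782307230325), np.float64(0.31527823072308214)]
keytop [ 441.2 -183.1   95.3] [np.float64(0.8570888224190323), np.float64(0.8570888224190494)]
fl [ 441.6 -183.6   46.6] [np.float64(0.2086486299123507), np.float64(0.20864862991228456)]
t [[490.13777854332307, -199.36473632284833], [426.32565093482503, -231.47895385474484], [394.72776612903647, -167.28198259992848], [456.1774830897705, -135.04444384102348]] [ 441.8 -183.3   45. ]
s [[395.2439093278582, -167.27931114596754], [459.4369535288081, -133.9611216843872], [492.0322808277332, -200.3375235901118], [428.3942870855245, -231.19939872682164]] [ 443.8 -183.2   45. ]
key top dir [ 32.3 -12.6   0. ] -0.3711247351750364
key s dir [-27.5   9.    0. ] 2.8253686845679398
base [403.8 106.2   0. ]
base [538.9  54.4   0. ]
base [605.5 239.9   0. ]
```

Run:
```python
from h import *
import cv2
np.set_printoptions(precision=0,suppress=True)
t=grab_frame("top");s=grab_frame("scene")
def proj(f,p):
    q=np.linalg.inv(f["T"])@np.array([*p,1]);q=f["mtx"]@q[:3];return q[:2]/q[2]
for p in [(0,0,0),(0,0,400),(205,-590,404),(300,-200,0),(200,-200,0),(200,-200,200),(200,-200,400),(442,-183,300)]: print(p,proj(t,p),proj(s,p))
for uv in [(390,280),(355,290),(430,290)]: print(uv,[plane(*ray(t,uv),z) for z in(0,120,200)])
for uv in [(107,245),(60,255),(157,245),(120,300)]: print(uv,[plane(*ray(s,uv),z) for z in(0,120,200)])
# epipolar: branch tips
for uv in [(190,275),(280,265),(160,340),(475,285)]: print(uv,[(z,proj(s,plane(*ray(t,uv),z))) for z in(100,200,300,400,500)])
for n,f in(("t2",t),("s2",s)):
    c=f["color"][:,:,::-1]; c= c[220:384,130:512] if n=="t2" else c[0:330,0:230]
    cv2.imwrite(f"pics/{n}.png",cv2.resize(c,None,fx=2 if n=="t2" else 1.8,fy=2 if n=="t2" else 1.8))
```

```text
(0, 0, 0) [263. 378.] [103. 200.]
(0, 0, 400) [270. 442.] [ 60. 100.]
(205, -590, 404) [601. 314.] [ 19. 352.]
(300, -200, 0) [333. 264.] [179. 271.]
(200, -200, 0) [334. 300.] [145. 266.]
(200, -200, 200) [352. 307.] [129. 225.]
(200, -200, 400) [381. 318.] [108. 171.]
(442, -183, 300) [350. 195.] [224. 208.]
(390, 280) [array([ 254., -359.,    0.]), array([ 258., -317.,  120.]), array([ 260., -290.,  200.])]
(355, 290) [array([ 228., -259.,    0.]), array([ 234., -229.,  120.]), array([ 238., -208.,  200.])]
(430, 290) [array([ 226., -468.,    0.]), array([ 233., -415.,  120.]), array([ 237., -380.,  200.])]
(107, 245) [array([  71., -152.,    0.]), array([ 130., -219.,  120.]), array([ 169., -263.,  200.])]
(60, 255) [array([ -48., -206.,    0.]), array([  23., -267.,  120.]), array([  71., -308.,  200.])]
(157, 245) [array([ 213., -128.,    0.]), array([ 257., -197.,  120.]), array([ 286., -243.,  200.])]
(120, 300) [array([ 169., -308.,    0.]), array([ 217., -359.,  120.]), array([ 250., -392.,  200.])]
(190, 275) [(100, array([201., 145.])), (200, array([197., 125.])), (300, array([192., 102.])), (400, array([186.,  76.])), (500, array([179.,  45.]))]
(280, 265) [(100, array([189., 205.])), (200, array([184., 180.])), (300, array([180., 152.])), (400, array([174., 120.])), (500, array([168.,  83.]))]
(160, 340) [(100, array([159., 124.])), (200, array([156., 105.])), (300, array([153.,  84.])), (400, array([150.,  59.])), (500, array([146.,  31.]))]
(475, 285) [(100, array([104., 383.])), (200, array([103., 341.])), (300, array([103., 295.])), (400, array([102., 244.])), (500, array([101., 188.]))]
```

View pics/t2.png

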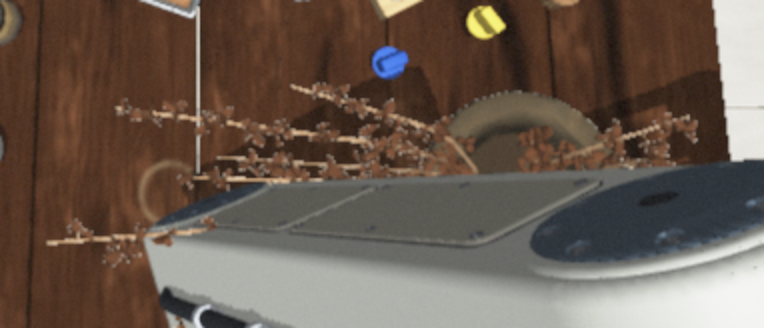

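View pics/s2.png

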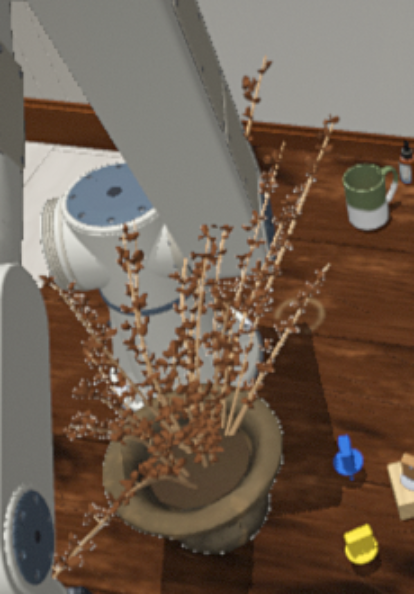

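Run:
```python
from h import *
np.set_printoptions(precision=0,suppress=True)
t=grab_frame("top");s=grab_frame("scene")
def proj(f,p):
    q=np.linalg.inv(f["T"])@np.array([*p,1]);q=f["mtx"]@q[:3];return q[:2]/q[2]
for p in [(57,-163,770),(205,-590,570),(0,0,300),(26,-75,500)]: print(p,proj(t,p),proj(s,p))
for a,b in [((190,275),(185,66)),((160,340),(147,35)),((155,341),(147,35)),((225,311),(157,80)),((240,299),(157,80)),((276,263),(182,147)),((218,332),(140,72)),((175,338),(143,52))]: print(a,b,*tri([ray(t,a),ray(s,b)]))
```

```text
(57, -163, 770) [498. 565.] [-28. -10.]
(205, -590, 570) [708. 328.] [-31. 307.]
(0, 0, 300) [267. 420.] [ 73. 130.]
(26, -75, 500) [325. 452.] [41. 88.]
(190, 275) (185, 66) [279. 136. 432.] [np.float64(1.377642288759545), np.float64(1.377642288759519)]
(160, 340) (147, 35) [180. 171. 487.] [np.float64(0.3503318679800582), np.float64(0.3503318679801617)]
(155, 341) (147, 35) [177. 180. 481.] [np.float64(0.4810478629955496), np.float64(0.48104786299553737)]
(225, 311) (157, 80) [221.  76. 428.] [np.float64(4.578950590582095), np.float64(4.578950590582146)]
(240, 299) (157, 80) [238.  49. 452.] [np.float64(0.43975175194765503), np.float64(0.43975175194750377)]
(276, 263) (182, 147) [299. -21. 308.] [np.float64(0.3946329770079696), np.float64(0.39463297700810346)]
(218, 332) (140, 72) [183.  85. 441.] [np.float64(0.9391572707112308), np.float64(0.9391572707111179)]
(175, 338) (143, 52) [173. 153. 450.] [np.float64(4.007221726678704), np.float64(4.007221726678747)]
```

Run:
```python
from h import *
np.set_printoptions(precision=0,suppress=True)
t=grab_frame("top");s=grab_frame("scene")
def proj(f,p):
    q=np.linalg.inv(f["T"])@np.array([*p,1]);q=f["mtx"]@q[:3];return q[:2]/q[2]
for uv in[(225,320),(203,337),(260,313)]: print(uv,[(z,plane(*ray(t,uv),z)[:2],proj(s,plane(*ray(t,uv),z))) for z in(200,250,300,350,400,450,500)])
for p in [(123,43,300),(180,43,300),(123,43,370),(180,-120,770),(150,52,300),(150,52,230)]:print(p,proj(t,p),proj(s,p))
```

```text
(225, 320) [(200, array([174.,  89.]), array([155., 141.])), (250, array([180.,  86.]), array([153., 129.])), (300, array([186.,  83.]), array([152., 116.])), (350, array([192.,  80.]), array([150., 103.])), (400, array([198.,  76.]), array([148.,  88.])), (450, array([204.,  73.]), array([146.,  73.])), (500, array([211.,  70.]), array([144.,  56.]))]
(203, 337) [(200, array([138., 138.]), array([148., 127.])), (250, array([146., 132.]), array([147., 116.])), (300, array([154., 127.]), array([145., 104.])), (350, array([162., 121.]), array([144.,  91.])), (400, array([170., 115.]), array([142.,  77.])), (450, array([178., 109.]), array([141.,  63.])), (500, array([186., 103.]), array([139.,  47.]))]
(260, 313) [(200, array([189.,  10.]), array([151., 162.])), (250, array([194.,  11.]), array([150., 149.])), (300, array([199.,  12.]), array([148., 135.])), (350, array([205.,  13.]), array([147., 121.])), (400, array([210.,  14.]), array([145., 105.])), (450, array([215.,  15.]), array([143.,  89.])), (500, array([221.,  16.]), array([141.,  71.]))]
(123, 43, 300) [245. 353.] [124. 124.]
(180, 43, 300) [245. 323.] [145. 126.]
(123, 43, 370) [244. 361.] [118. 103.]
(180, -120, 770) [430. 397.] [ 56. -17.]
(150, 52, 300) [240. 339.] [135. 122.]
(150, 52, 230) [241. 333.] [140. 141.]
```

Run:
```python
import cv2
s=cv2.imread("pics/scene0.png"); t=cv2.imread("pics/top0.png")
cv2.imwrite("pics/s3.png",cv2.resize(s[0:180,20:200],None,fx=3.3,fy=3.3,interpolation=cv2.INTER_CUBIC))
cv2.imwrite("pics/t3.png",cv2.resize(t[250:384,140:340],None,fx=4,fy=4,interpolation=cv2.INTER_CUBIC))
```

```text
(no output)
```

View pics/s3.png

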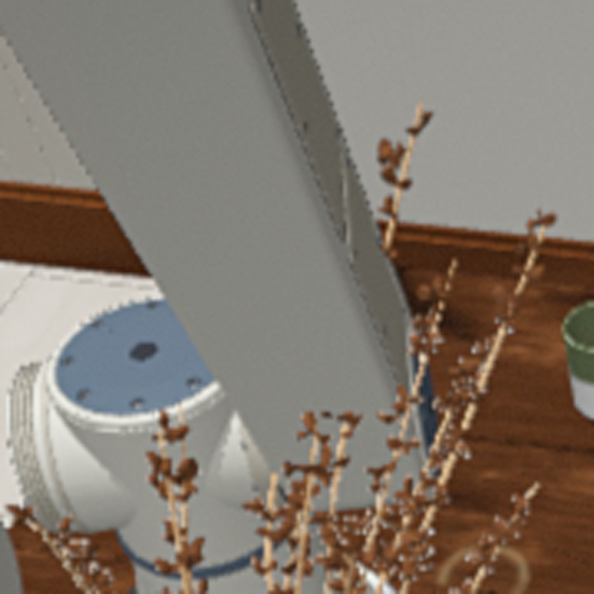

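View pics/t3.png

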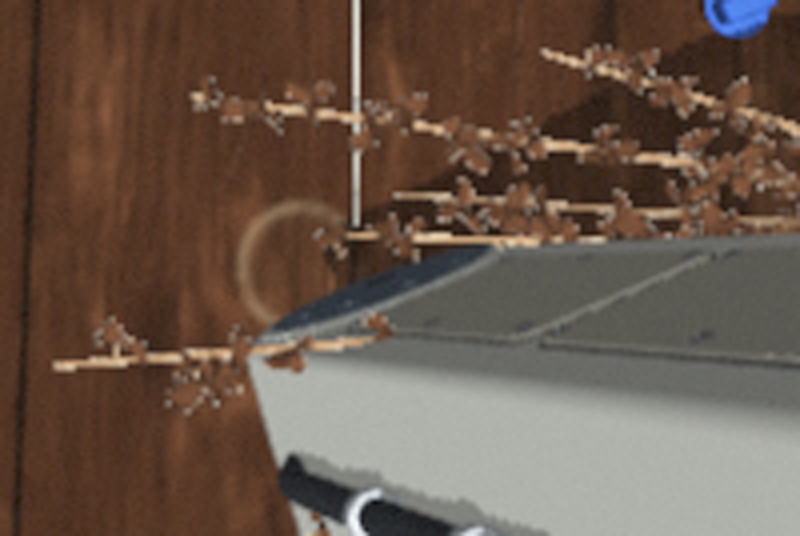

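```bash
cat >> h.py <<'E'
from scipy.spatial.transform import Rotation as Ro
def go(p,yaw=None):
    s=sense();R=Ro.from_euler("xyz",s["tcp_rot"]);d=np.array(p)-s["eef_pos"]
    print("clk %.2f pos %s rot %s F %s T %s open %.3f"%(s["clock"],s["eef_pos"].round(1),s["tcp_rot"].round(3),s["contact_force"].round(1),s["wrist_torque"].round(2),s["opening"]))
    print(" local shift",R.inv().apply(d).round(1), "dist %.1f"%np.linalg.norm(d))
    if yaw is not None:
        best=None
        G=Ro.from_euler("xyz",[np.pi,0,yaw]); print(" rotvec",(R.inv()*G).as_rotvec().round(3))
E
python3 -m creep '[[0,0,0,37,-17,0,1],[0,0,0,37,-17,0,1],[0,0,0,37,-17,0,1],[0,0,0,37,-17,0,1],[0,0,0,37,-17,0,1],[0,0,0,37,-17,0,1],[0,0,0,37,-17,0,1],[0,0,0,37,-17,0,1],[0,0,0,37,-17,0,1],[0,0,0,37,-17,0,1]]' 40
python3 -c "
from h import *
go((560,-200,404));go((437,192,330),2.797);print(sense()['qpos'])"
```

```text
clock: 1.38
eef_pos: [502.4, -306.0, 404.9]
tcp_rot: [3.136, 0.001, 0.323]
contact_force: [0.3, 0.1, -0.3]
opening: 0.001
clk 1.38 pos [ 502.4 -306.   404.9] rot [3.136e+00 1.000e-03 3.230e-01] F [ 0.3  0.1 -0.3] T [-0.03  0.05 -0.06] open 0.001
 local shift [ 88.2 -82.3   0.4] dist 120.6
clk 1.38 pos [ 502.4 -306.   404.9] rot [3.136e+00 1.000e-03 3.230e-01] F [ 0.3  0.1 -0.3] T [-0.03  0.05 -0.06] open 0.001
 local shift [  95.9 -493.5   71.9] dist 507.8
 rotvec [ 2.000e-03  8.000e-03 -2.474e+00]
[-0.54837928  0.2949446   1.71559141 -0.004732    1.12681742  0.70181319]
```

```bash
python3 -m creep '[[0,0,-0.1,12,-39,0,1],[0,0,0,12,-39,0,1],[0,0,0,8,-40,3,1],[0,0,0,8,-40,3,1],[0,0,0,8,-40,3,1],[0,0,0,8,-40,3,1],[0,0,0,8,-40,3,1],[0,0,0,8,-40,3,1],[0,0,0,8,-40,3,1],[0,0,0,8,-40,3,1]]'
python3 -c "
from h import *
go((437,192,330),2.797)"
```

```text
clock: 2.22
eef_pos: [425.2, 100.5, 379.0]
tcp_rot: [3.129, -0.009, 0.428]
contact_force: [1.0, -0.5, -0.2]
opening: -0.001
clk 2.22 pos [425.2 100.5 379. ] rot [ 3.129 -0.009  0.428] F [ 1.  -0.5 -0.2] T [-0.01 -0.04  0.03] open -0.001
 local shift [ 48.2 -79.   48.4] dist 104.4
 rotvec [ 0.017  0.01  -2.369]
```

```bash
python3 -m creep '[[0,0,0,16,-26,5,1],[0,0,0,16,-26,5,1],[0,0,0,16,-26,5,1],[0,0,-0.12,0,0,0,1],[0,0,-0.12,0,0,0,1],[0,0,-0.12,0,0,0,1],[0,0,-0.12,0,0,0,1],[0,0,-0.12,0,0,0,1],[0,0,-0.12,0,0,0,1],[0,0,-0.12,0,0,0,1]]'
python3 -m creep '[[0,0,-0.12,0,0,0,1],[0,0,-0.12,0,0,0,1],[0,0,-0.12,0,0,0,1],[0,0,-0.12,0,0,0,1],[0,0,-0.12,0,0,0,1],[0,0,-0.12,0,0,0,1],[0,0,-0.12,0,0,0,1],[0,0,-0.12,0,0,0,1],[0,0,-0.12,0,0,0,1],[0,0,-0.12,0,0,0,1]]'
python3 - <<'E'
from h import *
import cv2
go((437,192,330),2.797)
w=grab_frame("wrist"); cv2.imwrite("pics/w1.png",w["color"][:,:,::-1])
E
```

```text
clock: 3.05
eef_pos: [433.1, 205.2, 363.9]
tcp_rot: [3.124, -0.001, 1.299]
contact_force: [-0.6, 1.2, -0.4]
opening: 0.001
clock: 3.88
eef_pos: [433.3, 205.5, 365.3]
tcp_rot: [3.133, 0.018, 2.549]
contact_force: [1.1, -0.1, 0.6]
opening: 0.005
clk 3.88 pos [433.3 205.5 365.3] rot [3.133 0.018 2.549] F [ 1.1 -0.1  0.6] T [0.   0.07 0.03] open 0.005
 local shift [-10.   -9.4  35.4] dist 38.0
 rotvec [ 0.007  0.019 -0.248]
```

View pics/w1.png

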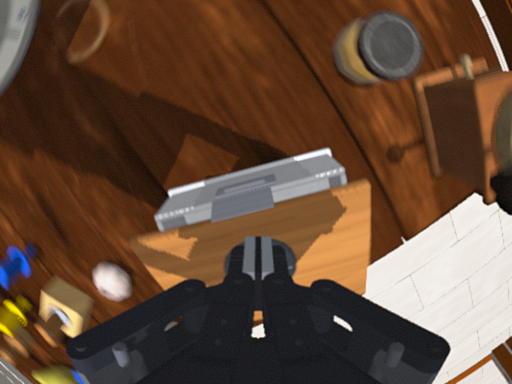

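```bash
python3 -m creep '[[0,0.01,-0.12,-5,-5,0,1],[0,0.01,-0.12,-5,-5,0,1],[0,0,0,0,0,0,1]]'
python3 - <<'E'
from h import *
go((436.4,192.3,323),2.797)
go((436.4,192.3,260.4),2.797)
E
```

```text
clock: 4.18
eef_pos: [436.8, 191.8, 365.7]
tcp_rot: [3.134, 0.0, 2.79]
contact_force: [0.5, 0.6, -0.8]
opening: 0.004
clk 4.18 pos [436.8 191.8 365.7] rot [3.134 0.    2.79 ] F [ 0.5  0.6 -0.8] T [-0.07  0.02 -0.01] open 0.004
 local shift [ 0.6 -0.  42.7] dist 42.7
 rotvec [ 0.007  0.    -0.007]
clk 4.18 pos [436.8 191.8 365.7] rot [3.134 0.    2.79 ] F [ 0.5  0.6 -0.8] T [-0.07  0.02 -0.01] open 0.004
 local shift [  0.6  -0.5 105.3] dist 105.3
 rotvec [ 0.007  0.    -0.007]
```

```bash
python3 -m creep '[[0,0,0,0,0,20,1],[0,0,0,0,0,20,1],[0,0,0,0,0,8,1],[0,0,0,0,0,8,1],[0,0,0,0,0,8,1],[0,0,0,0,0,8,1],[0,0,0,0,0,8,1]]'
python3 -c "
from h import *
go((436.4,192.3,260.4),2.797)"
```

```text
clock: 4.77
eef_pos: [438.8, 193.7, 285.5]
tcp_rot: [3.129, 0.006, 2.759]
contact_force: [-0.8, 0.1, 0.4]
opening: 0.002
clk 4.77 pos [438.8 193.7 285.5] rot [3.129 0.006 2.759] F [-0.8  0.1  0.4] T [0.01 0.01 0.  ] open 0.002
 local shift [ 1.9 -2.5 25.1] dist 25.3
 rotvec [ 0.013  0.006 -0.038]
```

Run:
```python
from h import *
import cv2
w=grab_frame("scene"); cv2.imwrite("pics/s4.png",cv2.resize(w["color"][60:240,160:360,::-1],None,fx=4,fy=3.3*4/3.3*0.8))
```

```text
(no output)
```

View pics/s4.png

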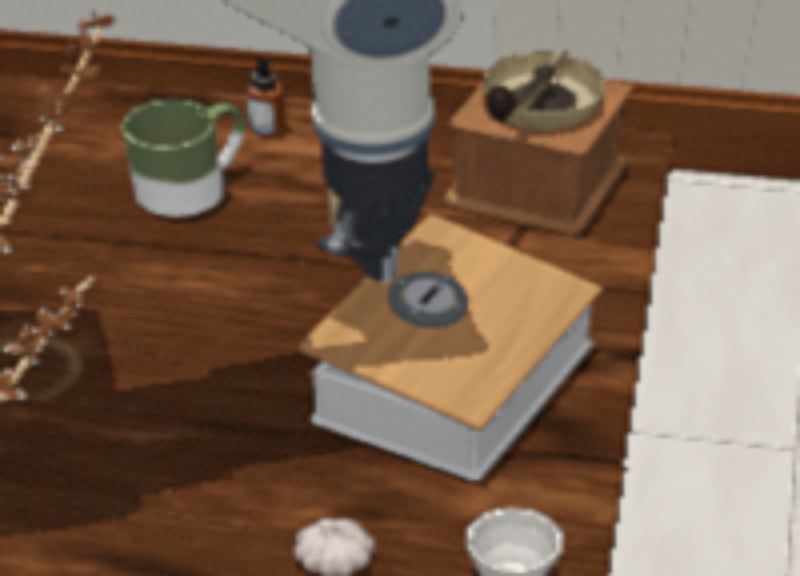

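```bash
python3 -m creep '[[0,0,-0.03,2,-2,4,1],[0,0,0,0,0,5,1],[0,0,0,0,0,5,1]]'
python3 -m creep '[[0,0,0,0,0,5,1],[0,0,0,0,0,4,1]]'
python3 -c "
from h import *
go((436.4,192.3,260.4),2.797)"
```

```text
clock: 5.07
eef_pos: [436.4, 192.9, 269.6]
tcp_rot: [3.129, 0.006, 2.788]
contact_force: [-0.7, 0.5, 1.4]
opening: -0.001
clock: 5.23
eef_pos: [436.2, 193.2, 260.3]
tcp_rot: [3.13, 0.005, 2.785]
contact_force: [-0.4, -0.7, 5.0]
opening: 0.003
clk 5.23 pos [436.2 193.2 260.3] rot [3.13  0.005 2.785] F [-0.4 -0.7  5. ] T [-0.12  0.1  -0.03] open 0.003
 local shift [-0.5 -0.7 -0.1] dist 0.9
 rotvec [ 0.012  0.005 -0.011]
```

```bash
python3 -m creep '[[0,0,0,0,0,3,1],[0,0,0,0,0,2,1]]'
python3 -c "
from h import *
go((436.4,192.3,260.4),2.797)"
python3 -m creep '[[0,0,0,0,0,3,1],[0,0,0,0,0,2,1]]'
python3 -c "
from h import *
go((436.4,192.3,260.4),2.797)"
```

```text
clock: 5.4
eef_pos: [436.7, 193.5, 259.4]
tcp_rot: [3.13, 0.004, 2.784]
contact_force: [-16.3, -8.0, 53.9]
opening: 0.002
clk 5.40 pos [436.7 193.5 259.4] rot [3.13  0.004 2.784] F [-16.3  -8.   53.9] T [-1.31  2.73  0.05] open 0.002
 local shift [-0.2 -1.2 -1. ] dist 1.6
 rotvec [ 0.011  0.004 -0.013]
clock: 5.57
eef_pos: [436.7, 193.5, 259.8]
tcp_rot: [3.131, 0.003, 2.782]
contact_force: [-10.5, -5.0, 32.1]
opening: -0.002
clk 5.57 pos [436.7 193.5 259.8] rot [3.131e+00 3.000e-03 2.782e+00] F [-10.5  -5.   32.1] T [-0.93  1.82  0.03] open -0.002
 local shift [-0.1 -1.2 -0.6] dist 1.4
 rotvec [ 0.01   0.003 -0.015]
```

```bash
python3 -m creep '[[0,0,0,0,0,-20,1],[0,0,0,0,0,-35,1],[0,0,0,0,0,-35,0.6],[0,0,0,0,0,-30,0],[0,0,0,40,0,0,0],[0,0,0,40,0,0,0],[0,0,0,0,0,0,0]]'
python3 - <<'E'
from h import *
import cv2
go((500,-183,350))
t=grab_frame("top");s=grab_frame("scene");w=grab_frame("wrist")
cv2.imwrite("pics/w2.png",w["color"][:,:,::-1])
cv2.imwrite("pics/t5.png",cv2.resize(t["color"][140:240,140:265,::-1],None,fx=4.8,fy=4.8,interpolation=cv2.INTER_CUBIC))
cv2.imwrite("pics/s5.png",cv2.resize(s["color"][110:220,225:325,::-1],None,fx=5,fy=5,interpolation=cv2.INTER_CUBIC))
E
```

```text
clock: 6.15
eef_pos: [361.6, 221.4, 387.2]
tcp_rot: [3.126, 0.007, 2.772]
contact_force: [0.4, -0.0, -0.6]
opening: 0.711
clk 6.15 pos [361.6 221.4 387.2] rot [3.126 0.007 2.772] F [ 0.4 -0.  -0.6] T [-0.   -0.01 -0.06] open 0.711
 local shift [-274.8 -327.7   34.1] dist 429.0
```

View pics/w2.png

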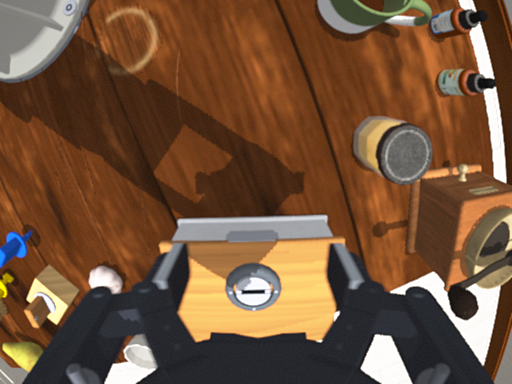

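View pics/t5.png

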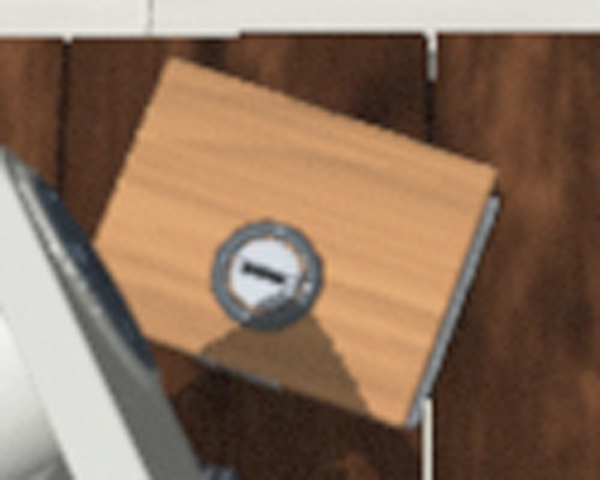

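View pics/s5.png

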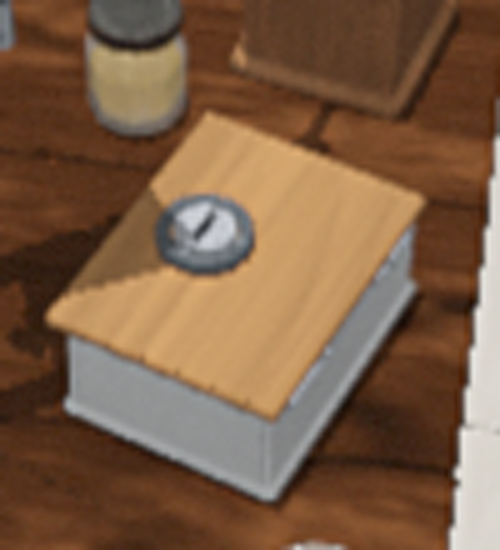

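Run:
```python
from h import *
import cv2
np.set_printoptions(precision=1,suppress=True)
t=grab_frame("top");s=grab_frame("scene");w=grab_frame("wrist")
T=lambda u,v:(u/4.8+140-.4,v/4.8+140-.4); S=lambda u,v:(u/5+225-.4,v/5+110-.4)
a,b=T(263,272),S(205,222)
print(tri([ray(t,a),ray(s,b)]),plane(*ray(t,a),97),plane(*ray(s,b),97))
for n,a,b in(("FR",T(408,427),S(47,320)),("HR",T(497,168),S(278,418)),("HL",T(170,56),S(424,203))):print(n,*tri([ray(t,a),ray(s,b)]))
# wrist: dark slot blob
c=w["color"];g=c[275:310,230:280].astype(int).sum(2)
cv2.imwrite("pics/w2c.png",cv2.resize(c[255:330,205:305,::-1],None,fx=7,fy=7,interpolation=cv2.INTER_CUBIC))
```

```text
(array([476.6, 178.1, 103.8]), [np.float64(0.4661725314905668), np.float64(0.46617253149061183)]) [477.4 178.9  97. ] [476.  184.6  97. ]
FR [393.5  99.4  86.6] [np.float64(1.3459316510397727), np.float64(1.345931651039682)]
HR [539.8  50.2  84.7] [np.float64(1.1290664951978737), np.float64(1.1290664951976723)]
HL [605.7 236.5  82.6] [np.float64(0.25305550735381527), np.float64(0.2530555073538368)]
```

View pics/w2c.png

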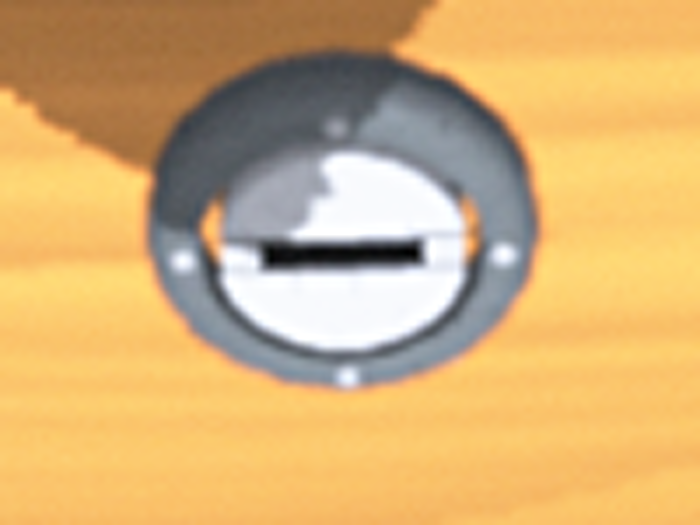

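Run:
```python
from h import *
np.set_printoptions(precision=2,suppress=True)
w=grab_frame("wrist")
W=lambda u,v:(u/7+205-.43,v/7+255-.43)
a=plane(*wray(w,W(261,255)),98);b=plane(*wray(w,W(424,252)),98);print(a,b,(a+b)/2,np.linalg.norm(a-b),np.arctan2(*(a-b)[1::-1]),np.arctan2(*(b-a)[1::-1]))
ring=[W(182,261),W(504,253),W(346,376),W(337,128)]
R=np.array([plane(*wray(w,p),101) for p in ring]);print(R,R[:2].mean(0),R[2:].mean(0),R[0]-R[1])
```

```text
[473.4  164.95  98.  ] [482.09 188.41  98.  ] [477.75 176.68  98.  ] 25.02017894431962 -1.925873834494518 1.215718819095275
[[468.08 154.22 101.  ]
 [484.74 200.3  101.  ]
 [499.09 168.78 101.  ]
 [453.38 185.49 101.  ]] [476.41 177.26 101.  ] [476.24 177.14 101.  ] [-16.65 -46.08   0.  ]
```

```bash
python3 -m creep '[[0,0,0,-28,-28,3,0.4],[0,0,0,-28,-28,3,0.4],[0,0,0,-28,-28,3,0.4],[0,0,0,-28,-28,3,0.4],[0,0,0,-28,-28,3,0.4],[0,0,0,-28,-28,3,0.4],[0,0,0,-10,-39,3,0.4],[0,0,0,-10,-39,3,0.4],[0,0,0,-10,-39,3,0.4],[0,0,0,-10,-30,0,0.4]]' 80
python3 - <<'E'
from h import *
import cv2
go((442.5,-183.3,330),2.79)
w=grab_frame("wrist"); cv2.imwrite("pics/w3.png",w["color"][:,:,::-1])
E
```

```text
clock: 7.33
eef_pos: [455.9, -159.3, 352.3]
tcp_rot: [3.125, 0.008, 2.775]
contact_force: [1.1, 0.4, -0.5]
opening: 0.597
clk 7.33 pos [ 455.9 -159.3  352.3] rot [3.125 0.008 2.775] F [ 1.1  0.4 -0.5] T [ 0.05 -0.   -0.02] open 0.597
 local shift [  4.1 -27.6  21.8] dist 35.4
 rotvec [ 0.017  0.008 -0.014]
```

View pics/w3.png

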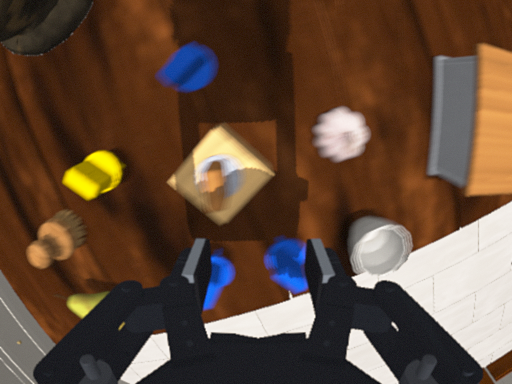

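```bash
python3 -m creep '[[0.008,0.004,-0.01,2,-14,0,0.4],[0.008,0.004,-0.01,2,-14,0,0.4],[0,0,0,0,0,0,0.4],[0,0,0,0,0,0,0.4]]' 80
python3 - <<'E'
from h import *
import cv2
go((442.5,-183.3,330),2.79)
w=grab_frame("wrist"); c=w["color"]
cv2.imwrite("pics/w4.png",cv2.resize(c[110:250,190:340,::-1],None,fx=4,fy=4,interpolation=cv2.INTER_CUBIC))
E
```

```text
clock: 7.72
eef_pos: [441.9, -196.1, 350.1]
tcp_rot: [-3.14, -0.001, 2.783]
contact_force: [0.3, -0.3, 0.2]
opening: 0.599
clk 7.72 pos [ 441.9 -196.1  350.1] rot [-3.140e+00 -1.000e-03  2.783e+00] F [ 0.3 -0.3  0.2] T [ 0.01  0.01 -0.  ] open 0.599
 local shift [ 4.  12.3 20. ] dist 23.8
 rotvec [-0.002 -0.001 -0.007]
```

View pics/w4.png

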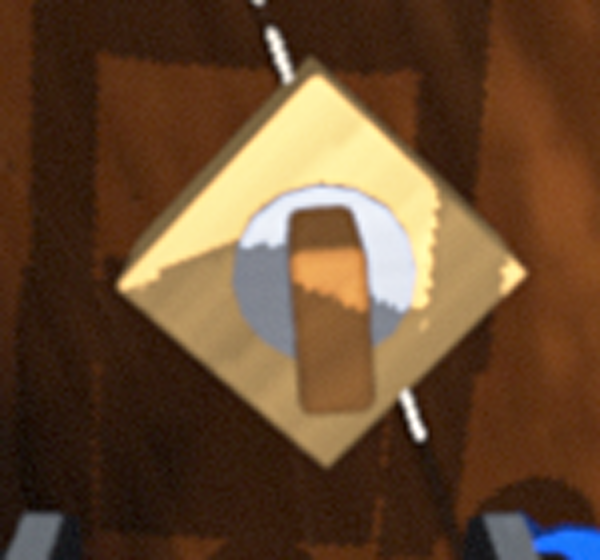

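Run:
```python
from h import *
np.set_printoptions(precision=3,suppress=True)
w=grab_frame("wrist")
W=lambda u,v:(u/4+190-.375,v/4+110-.375)
P=[plane(*wray(w,W(*p)),94)[:2] for p in((293,250),(366,248),(375,408),(300,412))]
for p in P: print(p)
c=sum(P)/4; d=(P[0]+P[1]-P[2]-P[3])/2; e=(P[1]+P[2]-P[0]-P[3])/2
print("c",c,"len",np.linalg.norm(d),np.arctan2(d[1],d[0]),"wid",np.linalg.norm(e),np.arctan2(e[1],e[0]))
print("flange",plane(*wray(w,W(324,272)),50))
R=[plane(*wray(w,W(*p)),45)[:2] for p in((315,72),(526,272),(326,467),(118,285))]
print("rest",sum(R)/4,np.linalg.norm(R[0]-R[1]),np.linalg.norm(R[1]-R[2]))
```

```text
[ 422.551 -184.932]
[ 427.141 -171.42 ]
[ 459.616 -180.721]
[ 455.036 -195.376]
c [ 441.086 -183.112] len 33.94747614474243 2.846514664977313 wid 14.810693298965555 1.2560261992072863
flange [ 441.04  -183.293   50.   ]
rest [ 443.761 -184.532] 70.26528853910872 70.2780604892412
```

```bash
python3 -m creep '[[0,0,-0.047,4,12,20,0.4],[0,0,0,0,0,0,0.4]]'
python3 -c "
from h import *
go((441.8,-183.4,231),2.83)"
```

```text
clock: 7.98
eef_pos: [443.4, -181.9, 330.1]
tcp_rot: [-3.14, 0.001, 2.833]
contact_force: [-0.7, 0.5, -0.7]
opening: 0.598
clk 7.98 pos [ 443.4 -181.9  330.1] rot [-3.140e+00  1.000e-03  2.833e+00] F [-0.7  0.5 -0.7] T [-0.03  0.01 -0.06] open 0.598
 local shift [ 1.2 -1.8 99.1] dist 99.1
 rotvec [-0.001  0.001  0.003]
```

```bash
python3 -m creep '[[0,0,0,1,-2,25,0.4],[0,0,0,0,0,25,0.4],[0,0,0,0,0,20,0.4],[0,0,0,0,0,10,0.4],[0,0,0,0,0,0,0.4]]'
python3 -c "
from h import *
go((441.8,-183.4,231),2.83)"
```

```text
clock: 8.4
eef_pos: [445.5, -181.8, 250.7]
tcp_rot: [-3.14, 0.006, 2.834]
contact_force: [-0.7, 0.0, -0.6]
opening: 0.602
clk 8.40 pos [ 445.5 -181.8  250.7] rot [-3.14   0.006  2.834] F [-0.7  0.  -0.6] T [-0.01 -0.04 -0.04] open 0.602
 local shift [ 3.2 -2.6 19.7] dist 20.1
 rotvec [-0.001  0.006  0.004]
```

```bash
python3 -m creep '[[0,0.006,0,3,-2.5,7,0.4],[0,0,0,0,0,7,0.4],[0,0,0,0,0,6,0.4],[0,0,0,0,0,0,0.4]]'
python3 -c "
from h import *
go((441.8,-183.4,231),2.83)"
```

```text
clock: 8.73
eef_pos: [443.2, -183.6, 231.7]
tcp_rot: [-3.14, 0.003, 2.834]
contact_force: [0.5, 0.4, 0.5]
opening: 0.602
clk 8.73 pos [ 443.2 -183.6  231.7] rot [-3.140e+00  3.000e-03  2.834e+00] F [0.5 0.4 0.5] T [-0.02  0.01 -0.04] open 0.602
 local shift [ 1.4 -0.3  0.7] dist 1.6
 rotvec [-0.002  0.003  0.004]
```

```bash
python3 -m creep '[[0,0.003,0,1.5,0,0,1],[0,0,0,0,0,0,1],[0,0,0,0,0,0,1],[0,0,0,0,0,0,1],[0,0,0,0,0,0,1],[0,0,0,0,0,0,1]]' 80
python3 - <<'E'
from h import *
import cv2
go((441.8,-183.4,231),2.83)
w=grab_frame("wrist"); c=w["color"]
cv2.imwrite("pics/w5.png",c[:,:,::-1])
E
```

```text
clock: 9.23
eef_pos: [442.4, -183.5, 233.4]
tcp_rot: [-3.14, 0.002, 2.833]
contact_force: [0.2, -0.5, -0.9]
opening: 0.175
clk 9.23 pos [ 442.4 -183.5  233.4] rot [-3.140e+00  2.000e-03  2.833e+00] F [ 0.2 -0.5 -0.9] T [ 0.05 -0.05 -0.02] open 0.175
 local shift [ 0.6 -0.   2.4] dist 2.5
 rotvec [-0.002  0.002  0.003]
```

View pics/w5.png

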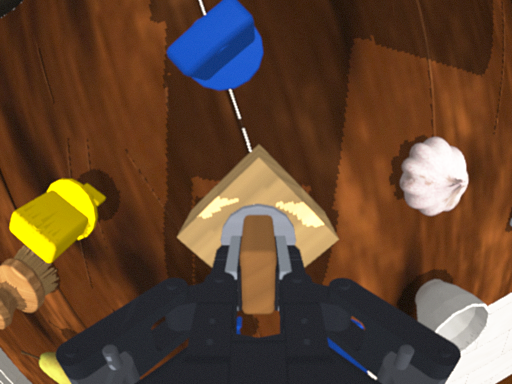

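```bash
python3 -m creep '[[0,0,0,0,0,-8,1],[0,0,0,0,0,-12,1],[0,0,0,0,0,-20,1],[0,0,0,0,0,-25,1],[0,0,0,0,0,-25,1],[0,0,0,0,0,-20,1],[0,0,0,0,0,0,1],[0,0,0,0,0,0,1]]' 80
python3 - <<'E'
from h import *
import cv2
go((477,177.3,350),1.22)
w=grab_frame("wrist"); c=w["color"]
cv2.imwrite("pics/w6.png",c[:,:,::-1])
s=grab_frame("scene")
cv2.imwrite("pics/s6.png",cv2.resize(s["color"][180:320,160:320,::-1],None,fx=4,fy=4,interpolation=cv2.INTER_CUBIC))
E
```

```text
clock: 9.95
eef_pos: [441.1, -182.7, 350.5]
tcp_rot: [-3.14, -0.001, 2.833]
contact_force: [-1.1, 0.3, -1.1]
opening: 0.175
clk 9.95 pos [ 441.1 -182.7  350.5] rot [-3.140e+00 -1.000e-03  2.833e+00] F [-1.1  0.3 -1.1] T [-0.    0.01  0.01] open 0.175
 local shift [ 75.1 354.   -0. ] dist 361.8
 rotvec [-2.000e-03  1.000e-03  1.613e+00]
```

View pics/w6.png

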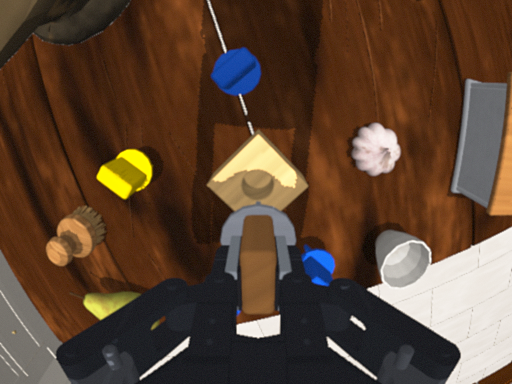

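View pics/s6.png

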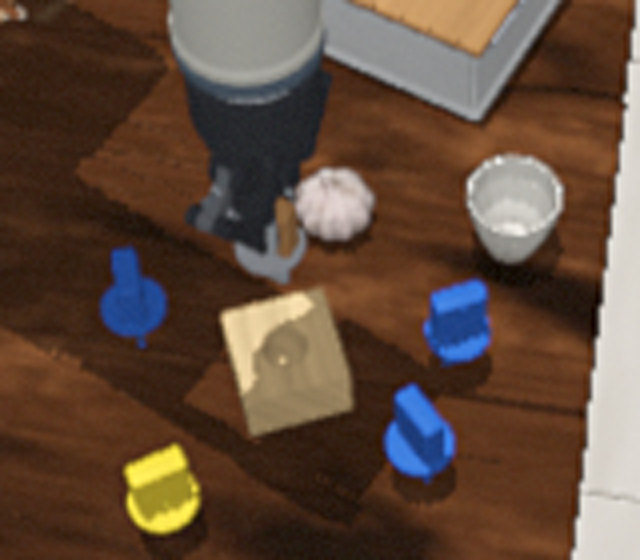

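Run:
```python
from h import *
import cv2
np.set_printoptions(precision=2,suppress=True)
w=grab_frame("wrist"); c=w["color"]
cv2.imwrite("pics/w6c.png",cv2.resize(c[115:325,200:320,::-1],None,fx=5,fy=2.8,interpolation=cv2.INTER_CUBIC)) if 0 else cv2.imwrite("pics/w6c.png",cv2.resize(c[120:240,190:320,::-1],None,fx=5,fy=5,interpolation=cv2.INTER_CUBIC))
s=sense();R=Ro.from_euler("xyz",s["tcp_rot"])
def tool(uv,h):
    o,d=wray(w,uv); o=R.inv().apply(o-s["eef_pos"]); d=R.inv().apply(d); return o+d*(h-o[2])/d[2]
for uv in [(260,205),(224,235),(297,235)]: print(uv,[tool(uv,h) for h in(183,186)])
```

```text
(260, 205) [array([ 21.66,   1.02, 183.  ]), array([ 20.51,   1.05, 186.  ])]
(224, 235) [array([  3.18, -19.59, 183.  ]), array([  1.66, -19.97, 186.  ])]
(297, 235) [array([  3.09,  22.34, 183.  ]), array([  1.57,  22.78, 186.  ])]
```

View pics/w6c.png

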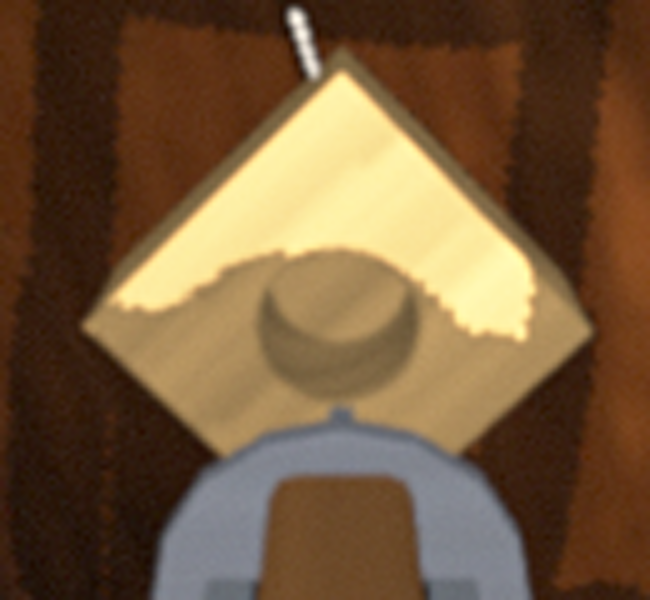

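```bash
python3 -m creep '[[0,0,0,5,20,0,1],[0,0,0,10,37,0,1],[0,0,0,10,37,0,1],[0,0,0,10,37,0,1],[0,0,0,10,37,0,1],[0,0,0,10,37,0,1],[0,0,0,10,37,0,1],[0,0,0,8,30,0,1],[0,0,0,5,20,0,1],[0,0,0.1,0,0,0,1]]'
python3 -m creep '[[0,0,0.11,0,0,0,1],[0,0,0.11,0,0,0,1],[0,0,0.11,0,0,0,1],[0,0,0.11,0,0,0,1],[0,0,0.11,0,0,0,1],[0,0,0.11,0,0,0,1],[0,0,0.11,0,0,0,1],[0,0,0.11,0,0,0,1],[0,0,0.11,0,0,0,1],[0,0,0.11,0,0,0,1]]'
python3 -c "
from h import *
go((456,121,350),1.22)"
```

```text
clock: 10.93
eef_pos: [452.5, 131.0, 336.7]
tcp_rot: [-3.132, -0.019, 2.728]
contact_force: [0.3, 0.3, -1.6]
opening: 0.176
clock: 11.77
eef_pos: [447.4, 133.2, 322.1]
tcp_rot: [-3.093, 0.009, 1.579]
contact_force: [0.8, -0.1, -1.8]
opening: 0.172
clk 11.77 pos [447.4 133.2 322.1] rot [-3.093  0.009  1.579] F [ 0.8 -0.1 -1.8] T [-0.01 -0.05 -0.04] open 0.172
 local shift [-12.5   7.2 -28.2] dist 31.6
 rotvec [-0.046  0.017  0.359]
```

```bash
python3 -m creep '[[0,0,0,0,0,-20,1],[-0.02,0.01,0.11,-6,4,-8,1],[-0.02,0.01,0.11,-6,4,0,1],[0,0,0.11,0,0,0,1],[0,0,0,0,0,0,1],[0,0,0,0,0,0,1]]'
python3 - <<'E'
from h import *
import cv2
go((456,121,350),1.22)
w=grab_frame("wrist"); c=w["color"]
cv2.imwrite("pics/w7.png",c[:,:,::-1])
E
```

```text
clock: 12.27
eef_pos: [453.8, 120.0, 342.6]
tcp_rot: [-3.121, 0.004, 1.23]
contact_force: [-0.1, 0.4, -1.6]
opening: 0.173
clk 12.27 pos [453.8 120.  342.6] rot [-3.121  0.004  1.23 ] F [-0.1  0.4 -1.6] T [-0.01 -0.04  0.01] open 0.173
 local shift [ 1.6  1.6 -7.5] dist 7.8
 rotvec [-0.02   0.004  0.01 ]
```

View pics/w7.png

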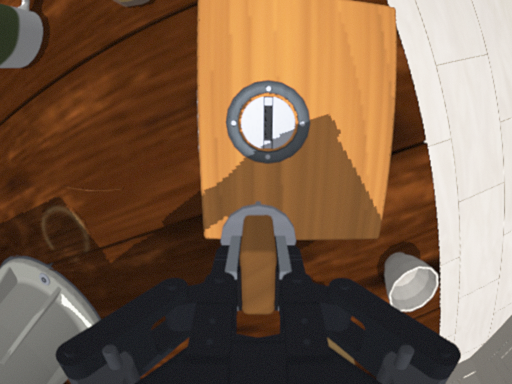

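```bash
python3 -m creep '[[-0.02,0.004,0.01,2,2,-8,1],[0,0,0,0,0,0,1],[0,0,0,0,0,0,1]]'
python3 - <<'E'
from h import *
import cv2
go((456,121,350),1.22)
w=grab_frame("wrist"); c=w["color"]
cv2.imwrite("pics/w8.png",cv2.resize(c[70:250,205:315,::-1],None,fx=3.3*1.6,fy=3.3,interpolation=cv2.INTER_CUBIC)) if 0 else cv2.imwrite("pics/w8.png",cv2.resize(c[75:165,220:320,::-1],None,fx=6,fy=6,interpolation=cv2.INTER_CUBIC))
E
```

```text
clock: 12.57
eef_pos: [456.3, 121.5, 349.8]
tcp_rot: [-3.14, 0.002, 1.226]
contact_force: [-1.2, 0.0, -1.2]
opening: 0.18
clk 12.57 pos [456.3 121.5 349.8] rot [-3.140e+00  2.000e-03  1.226e+00] F [-1.2  0.  -1.2] T [ 0.1   0.06 -0.01] open 0.180
 local shift [-0.6 -0.1 -0.2] dist 0.7
 rotvec [-0.001  0.002  0.006]
```

View pics/w8.png

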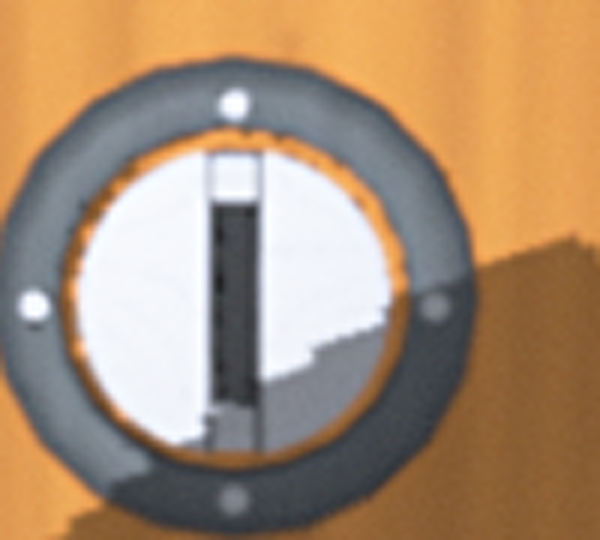

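Run:
```python
from h import *
np.set_printoptions(precision=2,suppress=True)
w=grab_frame("wrist")
s=sense();R=Ro.from_euler("xyz",s["tcp_rot"])
W=lambda u,v:(u/6+220-.42,v/6+75-.42)
D=[plane(*wray(w,W(*p)),100.) for p in((234,104),(234,499),(34,306),(435,306))]
c=sum(D)/4; print("dots",c,np.linalg.norm(D[0]-D[1]),np.linalg.norm(D[2]-D[3]))
e=D[0]-D[1];print("dir",np.arctan2(e[1],e[0]));e=D[3]-D[2];print(np.arctan2(e[1],e[0])+np.pi/2)
for z in(93,97,99.5):
    a=plane(*wray(w,W(235,204)),z);b=plane(*wray(w,W(235,405)),z);print(z,(a+b)/2,np.linalg.norm(a-b),np.arctan2(*(a-b)[1::-1]))
go((c[0],c[1],350),1.22)
# blade/flange offset in tool
def tool(uv,h):
    o,d=wray(w,uv); o=R.inv().apply(o-s["eef_pos"]); d=R.inv().apply(d); return o+d*(h-o[2])/d[2]
import cv2
cv2.imwrite("pics/w9.png",cv2.resize(w["color"][195:320,200:320,::-1],None,fx=5,fy=4.6,interpolation=cv2.INTER_CUBIC))
```

```text
dots [478.05 177.24 100.  ] 49.01813916596199 49.122723848331056
dir 1.2254522928372367
1.2254661072357835
93 [477.88 176.43  93.  ] 25.67098848727281 1.2255503651588349
97 [478.  176.8  97. ] 25.215449182434345 1.2255503651588349
99.5 [478.07 177.04  99.5 ] 24.93073711691035 1.2255503651588344
clk 12.67 pos [456.4 121.5 349.9] rot [-3.14  0.    1.23] F [ 0.3  0.2 -1. ] T [ 0.    0.   -0.02] open 0.178
 local shift [59.7  1.5 -0.2] dist 59.7
 rotvec [-0.    0.    0.01]
```

View pics/w9.png

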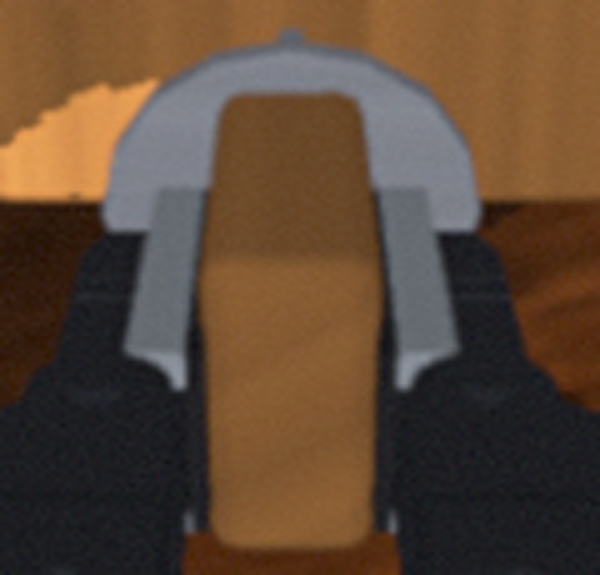

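Run:
```python
from h import *
np.set_printoptions(precision=2,suppress=True)
w=grab_frame("wrist")
s=sense();R=Ro.from_euler("xyz",s["tcp_rot"])
def tool(uv,h):
    o,d=wray(w,uv); o=R.inv().apply(o-s["eef_pos"]); d=R.inv().apply(d); return o+d*(h-o[2])/d[2]
print("cam",R.inv().apply(w["T"][:3,3]-s["eef_pos"]))
for n,uv,h in(("front under",(258,205),188),("front top",(258,207),183),("blade tip",(257.8,202),225),("L",(220.2,240),183),("R",(295.8,240),183),("hL",(200+200/5,195+270/4.6),139),("hR",(200+381/5,195+270/4.6),139)): print(n,tool(uv,h))
```

```text
cam [81.18  0.96 31.32]
front under [ 21.47   1.14 188.  ]
front top [ 22.2    1.14 183.  ]
blade tip [  9.6    1.05 225.  ]
L [  1.71 -20.66 183.  ]
R [  1.67  22.93 183.  ]
hL [ 18.36  -6.42 139.  ]
hR [ 18.35   8.67 139.  ]
```

```bash
python3 -m creep '[[0,0,0,15,0,0,1],[0,0,0,22,0,-1,1],[0,0,0,18,0,-1,1],[0,0,0,4,0,0,1],[0,0,0,0,0,0,1]]'
python3 -c "
from h import *
go((477.1,177.8,330),1.2255)"
```

```text
clock: 13.13
eef_pos: [476.5, 178.5, 351.6]
tcp_rot: [-3.14, 0.002, 1.226]
contact_force: [0.3, 0.7, -1.0]
opening: 0.175
clk 13.13 pos [476.5 178.5 351.6] rot [-3.140e+00  2.000e-03  1.226e+00] F [ 0.3  0.7 -1. ] T [0.01 0.02 0.01] open 0.175
 local shift [-0.4  0.8 21.6] dist 21.6
 rotvec [-0.002  0.002  0.001]
```

```bash
python3 -m creep '[[0,0.002,0,-0.4,0.8,10,1],[0,0,0,0,0,10,1],[0,0,0,0,0,0,1],[0,0,0,0,0,0,1]]'
python3 -c "
from h import *
go((477.1,177.8,325),1.2255)"
```

```text
clock: 13.47
eef_pos: [475.9, 176.0, 328.7]
tcp_rot: [-3.139, 0.002, 1.227]
contact_force: [0.6, -0.9, -0.5]
opening: 0.179
clk 13.47 pos [475.9 176.  328.7] rot [-3.139e+00  2.000e-03  1.227e+00] F [ 0.6 -0.9 -0.5] T [ 0.01 -0.01 -0.03] open 0.179
 local shift [2.1 0.5 3.7] dist 4.3
 rotvec [-0.003  0.002  0.001]
```

```bash
python3 -m creep '[[0,0.002,0,2,0.5,1,1],[0,0,0,0,0,0,1]]'
python3 -c "
from h import *
go((477.1,177.8,325),1.2255)"
```

```text
clock: 13.63
eef_pos: [476.6, 176.8, 326.9]
tcp_rot: [-3.137, 0.001, 1.226]
contact_force: [0.6, 0.1, -1.0]
opening: 0.177
clk 13.63 pos [476.6 176.8 326.9] rot [-3.137e+00  1.000e-03  1.226e+00] F [ 0.6  0.1 -1. ] T [-0.03 -0.02 -0.04] open 0.177
 local shift [1.1 0.1 1.9] dist 2.2
 rotvec [-0.004  0.001  0.   ]
```

```bash
python3 -m creep '[[-0.003,0,0,1.1,0.1,2,1],[0,0,0,0,0,2,1],[0,0,0,0,0,1,1]]'
python3 -c "
from h import *
go((477.1,177.8,317.5),1.2255)"
```

```text
clock: 13.88
eef_pos: [477.3, 177.6, 322.0]
tcp_rot: [-3.141, 0.001, 1.225]
contact_force: [0.2, 0.2, -0.8]
opening: 0.175
clk 13.88 pos [477.3 177.6 322. ] rot [-3.141e+00  1.000e-03  1.225e+00] F [ 0.2  0.2 -0.8] T [ 0.   -0.02  0.01] open 0.175
 local shift [ 0.1 -0.3  4.5] dist 4.5
 rotvec [-0.     0.001 -0.   ]
```

```bash
python3 -m creep '[[0,0,0,0,-0.2,1.5,1],[0,0,0,0,0,1.5,1],[0,0,0,0,0,1,1]]'
python3 -c "
from h import *
go((477.1,177.8,317.5),1.2255)"
```

```text
clock: 14.13
eef_pos: [477.2, 177.7, 317.8]
tcp_rot: [3.141, 0.0, 1.225]
contact_force: [0.7, -0.6, -1.1]
opening: 0.175
clk 14.13 pos [477.2 177.7 317.8] rot [3.141 0.    1.225] F [ 0.7 -0.6 -1.1] T [-0.01 -0.01 -0.01] open 0.175
 local shift [ 0.  -0.1  0.3] dist 0.4
 rotvec [ 0.  0. -0.]
```

```bash
python3 -m creep '[[0,0,0,0,0,1.5,1],[0,0,0,0,0,1.5,1],[0,0,0,0,0,1,1]]'
python3 -m creep '[[0,0,0,0,0,1,1],[0,0,0,0,0,1,1]]'
python3 -c "
from h import *
go((477.1,177.8,311.5),1.2255)"
```

```text
clock: 14.38
eef_pos: [477.3, 177.8, 314.0]
tcp_rot: [3.141, -0.0, 1.225]
contact_force: [-0.8, -0.9, 4.2]
opening: 0.177
clock: 14.55
eef_pos: [477.3, 177.8, 312.2]
tcp_rot: [3.141, -0.0, 1.225]
contact_force: [-1.7, -0.1, 5.7]
opening: 0.176
clk 14.55 pos [477.3 177.8 312.2] rot [ 3.141 -0.     1.225] F [-1.7 -0.1  5.7] T [-0.17  0.4  -0.03] open 0.176
 local shift [-0.1 -0.2  0.7] dist 0.8
 rotvec [ 0.001 -0.    -0.   ]
```

```bash
python3 -m creep '[[0,0,0,0,0,1,1],[0,0,0,0,0,0.5,1]]'
python3 -m creep '[[0,0,0.08,0,0,0.3,1],[0,0,0.08,0,0,0.3,1],[0,0,0.08,0,0,0.3,1]]'
python3 -c "
from h import *
go((477.2,177.8,310.8),1.2255-1.64)"
```

```text
clock: 14.72
eef_pos: [477.4, 177.9, 311.4]
tcp_rot: [3.141, -0.0, 1.225]
contact_force: [-2.7, -1.1, 12.3]
opening: 0.178
clock: 14.97
eef_pos: [477.5, 177.8, 311.6]
tcp_rot: [3.14, -0.001, 0.979]
contact_force: [-2.4, -0.2, 5.2]
opening: 0.176
clk 14.97 pos [477.5 177.8 311.6] rot [ 3.14e+00 -1.00e-03  9.79e-01] F [-2.4 -0.2  5.2] T [-0.29  0.4   0.05] open 0.176
 local shift [-0.2 -0.3  0.8] dist 0.8
 rotvec [ 1.000e-03 -1.000e-03  1.394e+00]
```

```bash
python3 -m creep '[[0,0,0.08,0,0,0.8,1],[0,0,0.08,0,0,0.6,1],[0,0,0.08,0,0,0.6,1],[0,0,0.08,0,0,0.6,1]]'
python3 -c "
from h import *
go((477.2,177.8,310.8),1.2255-1.64)"
```

```text
clock: 15.3
eef_pos: [477.6, 177.6, 311.4]
tcp_rot: [3.14, -0.001, 0.644]
contact_force: [-3.5, -1.5, 10.4]
opening: 0.173
clk 15.30 pos [477.6 177.6 311.4] rot [ 3.14e+00 -1.00e-03  6.44e-01] F [-3.5 -1.5 10.4] T [-0.41  0.71  0.06] open 0.173
 local shift [-0.2 -0.4  0.6] dist 0.7
 rotvec [ 1.000e-03 -2.000e-03  1.058e+00]
```

```bash
python3 -m creep '[[0,0,0.08,-0.1,-0.3,0.4,1],[0,0,0.08,0,0,0.4,1],[0,0,0.08,0,0,0.4,1],[0,0,0.08,0,0,0.4,1],[0,0,0.08,0,0,0.4,1]]'
python3 -c "
from h import *
go((477.2,177.8,310.8),1.2255-1.64)"
python3 -m creep '[[0,0,0.08,0,0,0.4,1],[0,0,0.08,0,0,0.4,1],[0,0,0.08,0,0,0.4,1]]'
python3 -c "
from h import *
go((477.2,177.8,310.8),1.2255-1.64)"
```

```text
clock: 15.72
eef_pos: [477.3, 177.9, 311.5]
tcp_rot: [3.141, -0.003, 0.223]
contact_force: [-3.3, -1.5, 8.3]
opening: 0.176
clk 15.72 pos [477.3 177.9 311.5] rot [ 3.141e+00 -3.000e-03  2.230e-01] F [-3.3 -1.5  8.3] T [-0.14  0.6   0.03] open 0.176
 local shift [-0.1  0.1  0.7] dist 0.7
 rotvec [ 0.    -0.003  0.638]
clock: 15.97
eef_pos: [477.3, 177.8, 311.5]
tcp_rot: [3.141, -0.003, -0.029]
contact_force: [-2.8, -1.6, 8.0]
opening: 0.175
clk 15.97 pos [477.3 177.8 311.5] rot [ 3.141e+00 -3.000e-03 -2.900e-02] F [-2.8 -1.6  8. ] T [-0.38  0.5   0.03] open 0.175
 local shift [-0.1  0.   0.7] dist 0.7
 rotvec [-0.    -0.003  0.385]
```

```bash
python3 -m creep '[[0,0,0.08,0,0,0.5,1],[0,0,0.08,0,0,0.5,1],[0,0,0.08,0,0,0.5,1],[0,0,0.06,0,0,0.5,1]]'
python3 -c "
from h import *
go((477.2,177.8,310.8),1.2255-1.67)"
python3 -m creep '[[0,0,0.06,0,0,0.5,1],[0,0,0.04,0,0,0.4,1]]'
python3 -c "
from h import *
go((477.2,177.8,310.8),1.2255-1.67)"
```

```text
clock: 16.3
eef_pos: [477.3, 177.6, 311.4]
tcp_rot: [3.142, -0.003, -0.345]
contact_force: [-2.4, -1.2, 9.5]
opening: 0.178
clk 16.30 pos [477.3 177.6 311.4] rot [ 3.142e+00 -3.000e-03 -3.450e-01] F [-2.4 -1.2  9.5] T [-0.32  0.64  0.05] open 0.178
 local shift [-0.2 -0.1  0.6] dist 0.6
 rotvec [-0.    -0.003  0.099]
clock: 16.47
eef_pos: [477.2, 177.5, 311.5]
tcp_rot: [-3.142, -0.003, -0.452]
contact_force: [-3.3, -0.6, 7.6]
opening: 0.182
clk 16.47 pos [477.2 177.5 311.5] rot [-3.142e+00 -3.000e-03 -4.520e-01] F [-3.3 -0.6  7.6] T [-0.24  0.64  0.03] open 0.182
 local shift [-0.2 -0.2  0.7] dist 0.7
 rotvec [-0.    -0.003 -0.007]
```

```bash
python3 -m creep '[[0,0,0.04,0,0,0.4,1],[0,0,0.03,0,0,0.4,1]]'
python3 -c "
from h import *
go((477.2,177.8,310.8),1.2255-1.67)"
```

```text
clock: 16.63
eef_pos: [477.2, 177.5, 311.5]
tcp_rot: [-3.141, -0.003, -0.526]
contact_force: [-2.8, -0.3, 8.1]
opening: 0.176
clk 16.63 pos [477.2 177.5 311.5] rot [-3.141e+00 -3.000e-03 -5.260e-01] F [-2.8 -0.3  8.1] T [-0.15  0.53  0.26] open 0.176
 local shift [-0.1 -0.2  0.7] dist 0.7
 rotvec [-0.    -0.004 -0.082]
```

```bash
python3 -m creep '[[0,0,-0.06,0,0.1,0,1],[0,0,-0.06,0,0.1,0,1]]'
python3 -c "
from h import *
go((477.2,177.8,318),1.2255-1.57)"
python3 -m creep '[[0,0,0,0,0,-1,1],[0,0,0,0,0,-2,1],[0,0,0,0,0,-2,1],[0,0,0,0,0,-2,1]]'
python3 -c "
from h import *
go((477.2,177.8,318),1.2255-1.57)"
```

```text
clock: 16.8
eef_pos: [477.1, 177.4, 312.1]
tcp_rot: [-3.141, -0.004, -0.407]
contact_force: [-0.9, 0.3, 5.4]
opening: 0.173
clk 16.80 pos [477.1 177.4 312.1] rot [-3.141 -0.004 -0.407] F [-0.9  0.3  5.4] T [-0.03  0.36 -0.02] open 0.173
 local shift [-0.  -0.4 -5.9] dist 5.9
 rotvec [-0.    -0.004 -0.062]
clock: 17.13
eef_pos: [476.9, 177.4, 319.3]
tcp_rot: [-3.141, -0.003, -0.405]
contact_force: [0.8, 0.5, -1.4]
opening: 0.179
clk 17.13 pos [476.9 177.4 319.3] rot [-3.141e+00 -3.000e-03 -4.050e-01] F [ 0.8  0.5 -1.4] T [-0.    0.02 -0.01] open 0.179
 local shift [ 0.1 -0.4  1.3] dist 1.4
 rotvec [-0.    -0.003 -0.061]
```

```bash
python3 -m creep '[[0,0,0,0,0,-5,1],[0,0,0,0,0,-10,1],[0,0,0,0,0,-18,1],[0,0,0,-20,0,-2,1],[0,0,0,-25,0,-1,1],[0,0,0,-15,0,-1,1],[0,0,0,0,0,0,1],[0,0,0,0,0,0,1]]'
python3 - <<'E'
from h import *
import cv2
go((442,-183.5,350),1.2255-1.57)
w=grab_frame("wrist"); c=w["color"]
cv2.imwrite("pics/w10.png",cv2.resize(c[75:275,180:340,::-1],None,fx=3,fy=3,interpolation=cv2.INTER_CUBIC))
t=grab_frame("top");cv2.imwrite("pics/t10.png",t["color"][:,:,::-1])
E
```

```text
clock: 17.8
eef_pos: [421.1, 201.9, 362.2]
tcp_rot: [-3.138, -0.006, -0.409]
contact_force: [0.6, 0.1, -1.1]
opening: 0.179
clk 17.80 pos [421.1 201.9 362.2] rot [-3.138 -0.006 -0.409] F [ 0.6  0.1 -1.1] T [0.03 0.01 0.01] open 0.179
 local shift [172.2 345.4  12.2] dist 386.2
 rotvec [-0.003 -0.006 -0.064]
```

View pics/w10.png

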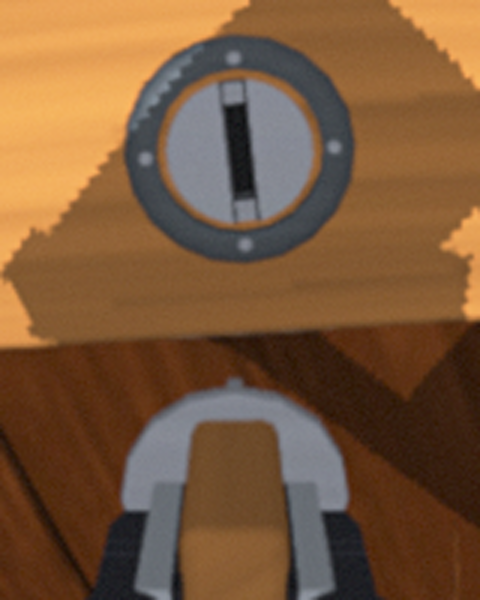

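Run:
```python
from h import *
import cv2
np.set_printoptions(precision=3,suppress=True)
w=grab_frame("wrist"); c=w["color"]
cv2.imwrite("pics/w11.png",cv2.resize(c[80:170,215:305,::-1],None,fx=6.6,fy=6.6,interpolation=cv2.INTER_CUBIC))
g=c[100:150,245:270].astype(int).sum(2); m=(g<200).astype(np.uint8)
m=(c[:,:,0].astype(int)<60)&(c.sum(2)<200); mm=np.zeros_like(m);mm[105:146,250:266]=m[105:146,250:266]
ys,xs=np.nonzero(mm); P=np.array([plane(*wray(w,(x,y)),97)[:2] for x,y in zip(xs,ys)])
ctr=P.mean(0);u,sv,v=np.linalg.svd(P-ctr);print(len(xs),ctr,np.arctan2(v[0,1],v[0,0]))
W=lambda u,v:(u/3+180-.33,v/3+75-.33)
D=[plane(*wray(w,W(*p)),100.)[:2] for p in((234,58),(245,244),(146,159),(334,147))]
e=D[0]-D[1];f=D[3]-D[2];print(sum(D)/4,np.arctan2(e[1],e[0]),np.arctan2(f[1],f[0])+np.pi/2)
# white disc outline
```

```text
222 [477.481 177.044] 2.834444083002818
[477.781 176.735] -0.3509432677169111 -0.3443917675484287
```

View pics/w11.png

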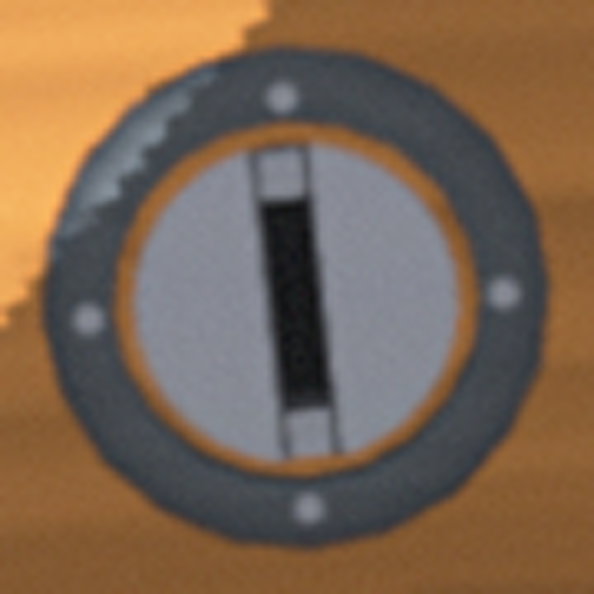

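View pics/t10.png

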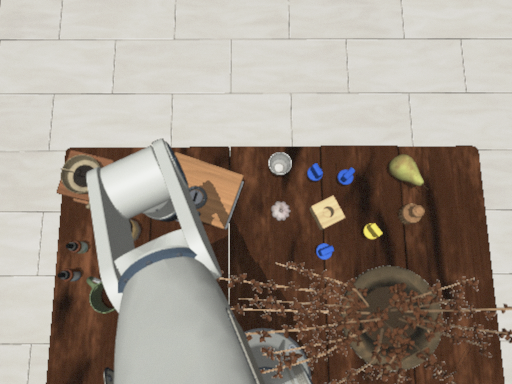

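```bash
python3 -m creep '[[0,0,0,9,18,0,1],[0,0,0,17,34,0,1],[0,0,0,17,34,0,1],[0,0,0,17,34,0,1],[0,0,0,17,34,0,1],[0,0,0,17,34,0,1],[0,0,0,17,34,0,1],[0,0,0,17,34,0,1],[0,0,0,17,34,0,1],[0,0,0,17,34,0,1]]'
python3 -c "
from h import *
go((442.6,-184,350),-0.41)"
```

```text
clock: 18.78
eef_pos: [447.2, -174.7, 361.8]
tcp_rot: [-3.136, -0.01, -0.406]
contact_force: [1.8, -0.1, -0.7]
opening: 0.175
clk 18.78 pos [ 447.2 -174.7  361.8] rot [-3.136 -0.01  -0.406] F [ 1.8 -0.1 -0.7] T [-0.01 -0.07  0.  ] open 0.175
 local shift [-0.7 10.4 11.7] dist 15.7
 rotvec [-0.006 -0.01   0.004]
```

```bash
python3 -m creep '[[-0.006,-0.01,0,-3,5,0,1],[0,0,0,-1,0,0,1],[0,0,0,0,0,0,1]]'
python3 - <<'E'
from h import *
import cv2
go((442.6,-184,260),-0.41)
w=grab_frame("wrist"); c=w["color"]
cv2.imwrite("pics/w12.png",cv2.resize(c[110:240,190:320,::-1],None,fx=4.6,fy=4.6,interpolation=cv2.INTER_CUBIC))
E
```

```text
clock: 19.03
eef_pos: [442.2, -187.1, 361.5]
tcp_rot: [3.14, -0.002, -0.416]
contact_force: [-0.2, -0.4, -0.9]
opening: 0.178
clk 19.03 pos [ 442.2 -187.1  361.5] rot [ 3.14e+00 -2.00e-03 -4.16e-01] F [-0.2 -0.4 -0.9] T [0.02 0.05 0.02] open 0.178
 local shift [ -1.1  -3.2 101.5] dist 101.5
 rotvec [ 0.002 -0.002 -0.006]
```

View pics/w12.png

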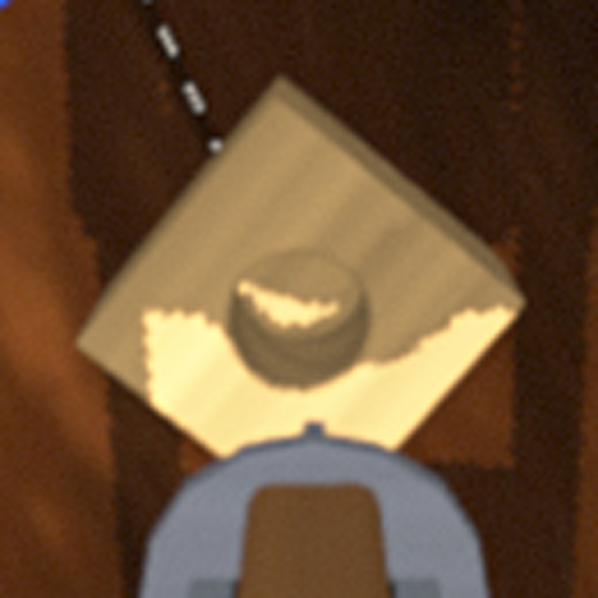

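Run:
```python
from h import *
np.set_printoptions(precision=2,suppress=True)
w=grab_frame("wrist")
s=sense();R=Ro.from_euler("xyz",s["tcp_rot"])
W=lambda u,v:(u/4.6+190-.4,v/4.6+110-.4)
def tool(uv,h):
    o,d=wray(w,uv); o=R.inv().apply(o-s["eef_pos"]); d=R.inv().apply(d); return o+d*(h-o[2])/d[2]
print("hole",plane(*wray(w,W(299,318)),45),tool(W(299,318),s["eef_pos"][2]-45))
print("rest L,R corner mid",(plane(*wray(w,W(79,343)),45)+plane(*wray(w,W(524,300)),45))/2)
print("blade",tool(W(314,424),225),"flange",tool(W(314,436),188))
```

```text
hole [ 445.06 -184.8    45.  ] [  1.67  -2.59 316.46]
rest L,R corner mid [ 444.32 -184.74   45.  ]
blade [ 10.99   0.7  225.  ] flange [ 23.09   0.74 188.  ]
```

```bash
python3 -m creep '[[0,0,0,0.2,-3,20,1],[0,0,0,0,0,25,1],[0,0,0,0,0,25,1],[0,0,0,0,0,10,1],[0,0,0,0,0,0,1]]'
python3 -c "
from h import *
go((443.5,-184.3,240),-0.41)"
```

```text
clock: 19.55
eef_pos: [446.1, -177.4, 280.6]
tcp_rot: [3.141, -0.007, -0.405]
contact_force: [-0.9, 0.3, -0.9]
opening: 0.18
clk 19.55 pos [ 446.1 -177.4  280.6] rot [ 3.141 -0.007 -0.405] F [-0.9  0.3 -0.9] T [-0.05  0.01 -0.01] open 0.180
 local shift [ 0.   7.3 40.6] dist 41.2
 rotvec [ 0.    -0.007  0.005]
```

```bash
python3 -m creep '[[0,-0.007,0,0,6,-1,1],[0,0,0,0,0,0,1],[0,0,0,0,0,0,1]]'
python3 -c "
from h import *
go((443.5,-184.3,240),-0.41)"
```

```text
clock: 19.8
eef_pos: [444.3, -180.9, 282.5]
tcp_rot: [-3.141, 0.001, -0.401]
contact_force: [-0.4, -0.2, -1.0]
opening: 0.172
clk 19.80 pos [ 444.3 -180.9  282.5] rot [-3.141e+00  1.000e-03 -4.010e-01] F [-0.4 -0.2 -1. ] T [-0.04 -0.03 -0.02] open 0.172
 local shift [ 0.7  3.4 42.5] dist 42.6
 rotvec [-0.     0.001  0.009]
```

```bash
python3 -m creep '[[0,0,0,0.7,3.5,3,1],[0,0,0,0,0,0,1]]'
python3 -c "
from h import *
go((443.5,-184.3,240),-0.41)"
python3 -m creep '[[0,0,0,0,0,8,1],[0,0,0,0,0,8,1],[0,0,0,0,0,8,1]]'
python3 -c "
from h import *
go((443.5,-184.3,233),-0.41)"
```

```text
clock: 19.97
eef_pos: [444.2, -184.7, 281.0]
tcp_rot: [-3.141, -0.002, -0.4]
contact_force: [-0.5, 0.3, -0.8]
opening: 0.173
clk 19.97 pos [ 444.2 -184.7  281. ] rot [-3.141e+00 -2.000e-03 -4.000e-01] F [-0.5  0.3 -0.8] T [-0.04 -0.02  0.03] open 0.173
 local shift [-0.9 -0.  41. ] dist 41.0
 rotvec [-0.    -0.002  0.01 ]
clock: 20.22
eef_pos: [445.3, -185.5, 257.8]
tcp_rot: [-3.141, -0.008, -0.401]
contact_force: [0.1, 0.1, -0.9]
opening: 0.178
clk 20.22 pos [ 445.3 -185.5  257.8] rot [-3.141 -0.008 -0.401] F [ 0.1  0.1 -0.9] T [ 0.01  0.01 -0.  ] open 0.178
 local shift [-2.3 -0.4 24.8] dist 24.9
 rotvec [-0.    -0.008  0.009]
```

```bash
python3 -m creep '[[0,-0.008,0,-2,-0.4,7,1],[0,0,0,0,0,7,1],[0,0,0,0,0,4,1]]'
python3 -c "
from h import *
go((443.5,-184.3,233),-0.41)"
```

```text
clock: 20.47
eef_pos: [442.8, -184.1, 236.3]
tcp_rot: [-3.141, 0.003, -0.402]
contact_force: [-0.8, 0.4, -0.7]
opening: 0.179
clk 20.47 pos [ 442.8 -184.1  236.3] rot [-3.141e+00  3.000e-03 -4.020e-01] F [-0.8  0.4 -0.7] T [-0.02 -0.01 -0.02] open 0.179
 local shift [ 0.7 -0.1  3.3] dist 3.4
 rotvec [-0.     0.003  0.008]
```

```bash
python3 -m creep '[[0,0.003,0,0,0,1.5,1],[0,0,0,0,0,1.5,1]]'
python3 -c "
from h import *
go((443.5,-184.3,233),-0.41)"
python3 -m creep '[[0,0,0,0,0,0.8,1],[0,0,0,0,0,0.8,1]]'
python3 -c "
from h import *
go((443.5,-184.3,233),-0.41)"
```

```text
clock: 20.63
eef_pos: [442.6, -184.0, 232.5]
tcp_rot: [-3.141, 0.002, -0.401]
contact_force: [-12.4, 5.6, 57.2]
opening: 0.179
clk 20.63 pos [ 442.6 -184.   232.5] rot [-3.141e+00  2.000e-03 -4.010e-01] F [-12.4   5.6  57.2] T [0.8  2.03 0.03] open 0.179
 local shift [ 1.  -0.1 -0.5] dist 1.1
 rotvec [-0.     0.002  0.009]
clock: 20.8
eef_pos: [442.6, -184.0, 232.6]
tcp_rot: [-3.141, 0.003, -0.401]
contact_force: [-3.6, 2.0, 10.7]
opening: 0.177
clk 20.80 pos [ 442.6 -184.   232.6] rot [-3.141e+00  3.000e-03 -4.010e-01] F [-3.6  2.  10.7] T [0.2  0.62 0.02] open 0.177
 local shift [ 1.  -0.1 -0.4] dist 1.0
 rotvec [-0.     0.003  0.009]
```

```bash
python3 -m creep '[[0,0,0,0,0,0,0.5],[0,0,0,0,0,0,0.4],[0,0,0,0,0,0,0.4],[0,0,0,0,0,0,0.4],[0,0,0,0,0,-8,0.4],[0,0,0,0,0,-15,0.4],[0,0,0,0,0,-25,0.4],[0,0,0,0,0,-30,0.4],[0,0,0,0,0,-30,0.4],[0,0,0,0,0,-20,0.4]]'
python3 - <<'E'
from h import *
import cv2
go((443.5,-184.3,233),-0.41)
w=grab_frame("wrist"); cv2.imwrite("pics/w13.png",w["color"][:,:,::-1])
s=grab_frame("scene"); cv2.imwrite("pics/s13.png",cv2.resize(s["color"][60:310,160:340,::-1],None,fx=2.4,fy=2.4,interpolation=cv2.INTER_CUBIC))
E
```

```text
clock: 21.63
eef_pos: [441.5, -183.5, 363.6]
tcp_rot: [-3.141, 0.012, -0.401]
contact_force: [-0.3, 0.3, 0.1]
opening: 0.599
clk 21.63 pos [ 441.5 -183.5  363.6] rot [-3.141  0.012 -0.401] F [-0.3  0.3  0.1] T [ 0.02 -0.08  0.02] open 0.599
 local shift [  3.7  -0.  130.5] dist 130.6
 rotvec [-0.     0.012  0.009]
```

View pics/w13.png

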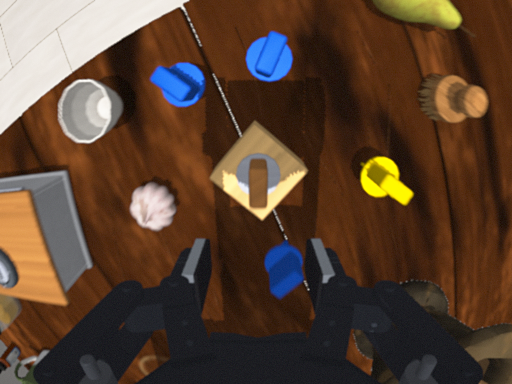

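View pics/s13.png

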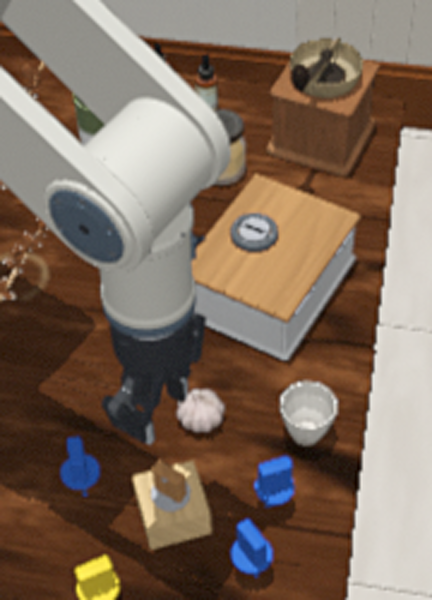

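```bash
python3 -c "
from rig import job,sense
print(job.sign_off(), sense()['clock'])"
```

```text
the job is handed in; nothing more can be done
the job is handed in; nothing more can be done
```

I closed the lid, locked it with the key and stood the key back in its rest, then handed the job in at about 22 s.

**What I did**
- I pressed the lid with closed fingers until it hit its stop. The images then showed it level, with its front corner at about 87 mm.
- I took the wooden key from the light rest and entered the slot without force. I pushed the disc in to its bottom and turned it clockwise until the torque rose at about 1.7 rad of key turn, which includes the blade's play.
- I eased off, lifted the key out, set it back in the rest and let go.

**What the last checks showed**
- **Lock:** The slot lies along the tub's x. Measured from the wrist image it turned about 1.53 rad, roughly 0.04 short of 1.57 but inside the 0.1 rad seating band. The disc is central in its collar and at its starting size, so it has sprung back up.
- **Key:** It stands upright in the rest with its flange on the block.
- **Bystanders:** The jar, garlic and cup look untouched.
- **Gripper:** It is clear of everything.

**What was not clean**
- The wrist force read 54 N when the lid reached its stop and 57 N when the key's flange met the rest. Both loads went through the fingertips or the key, not the gripper's body.
- Camera estimates of the rest's centre differed by 2–3 mm between views, and the wrist camera read about 1 mm sideways. I allowed for both.
- One dried branch of the plant already overlapped the arm's upper link in the start images. No contact force showed as the arm swung past it.

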